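# Fit the loose handle to the dish and turn the spice ball toward the pot

### The job

Push the flat tongue of the loose handle all the way into the socket of the dish on the pedestal, lift the dish by that handle a few centimetres (about 5) straight up off its seat, and then turn it a quarter turn clockwise, seen from above, about its own middle, so that its pouring lip swings from the left round to the far side, where the stock pot is. Keep the dish level and above the pedestal, with the loose steel ball resting in its middle all the time, and leave the other things alone. Finish still holding it there by the handle, steady: do not set it down or let go.

Things in the scene. Friction and masses are not known exactly. Their poses are not given: they have to be found in the camera images.
- dish: round aluminium dish 116 mm wide, 26 high, loose, 0.09 kg, its 60 mm disc foot in the pedestal's seat; floor a shallow 9 degree cone with a small flat middle. Origin: centre of the foot's underside; z up. Flat socket on its -x side (at first toward the robot), pouring lip on its +y side (at first to the left). At the start its axes are the pedestal's
- socket_mouth (a point): middle of the mouth of the dish's socket, at [-98, 0, 17.5] mm in the dish's frame, with its axes. The socket is a flat tube, 26 mm wide and 12 high outside; its hole is 21 mm wide, 7 high, and runs 44 mm deep along the dish's +x
- lip_tip (a point): end of the dish's pouring lip, at [0, 78, 28] mm in the dish's frame
- handle: loose handle lying on the table, 0.06 kg: a black grip bar 100 mm long (x), 16 wide (y), 26 high (z), a flat steel tongue at its +x end, a 12 mm wire eye at its -x end. Origin: centre of the bar's underside; x toward the tongue, z up. Pushed home, the bar's end meets the socket's mouth
- tongue_tip (a point): end of the handle's tongue, at [92, 0, 13] mm in the handle's frame. The tongue is 42 mm long, 18 wide, 5 thick, its nose round; fully home the tip is at x = -56 mm in the dish's frame. It has 1 mm of play above and below and 1.5 mm at each side, so the lifted dish droops some 3 degrees
- spice_ball: closed steel ball, 34 mm in diameter, 0.02 kg, lying loose in the middle of the dish; it rolls. Origin: its centre, which lies about 31 mm above the dish's origin
- stand: fixed steel pedestal, foot 104 mm wide, top 81 mm wide and 52 high, with a round seat 64 mm wide and 6 deep (floor at z = 46 mm). Origin: centre of its underside; z up, x away from the robot within 25 degrees, y left. A quarter turn clockwise brings the dish's lip to the pedestal's +x, the socket and handle to its +y
- paper_roll: bystander: upright roll of kitchen paper that stands fixed at the left front of the table, 91 mm across and 228 mm high; go round or over it. Origin: centre of its underside
- cup_a: bystander: white lidded tub, 66 mm across, 60 mm high. Origin: centre of its underside
- thermo: bystander: probe thermometer lying flat, 179 x 45 x 12 mm, long in its x. Origin: centre of its underside
- tape: bystander: roll of tape lying flat, 104 mm across, 25 mm high. Origin: centre of its underside
Things that resemble listed ones, but are neither listed nor needed, are in the scene too. Several things have the shape of the stand; the one meant has the colours described above. Of the things that look like the handle, the larger one is meant.

How it is judged:
On the way, in this order (a step that is already met when the one before it is completed fails the run):
1. the tongue is fully in the socket (to within 8 mm) with the dish still in its seat (x of tongue_tip in the frame of dish above -0.064 m and y of tongue_tip in the frame of dish between -0.005 and 0.005 m and z of tongue_tip in the frame of dish between 0.0125 and 0.0225 m and angle between the x axis of handle and the x axis of dish, either way round below 0.15 rad and z of dish in the frame of stand below 0.052 m), for 0.1 s.
2. the dish is lifted at least 25 mm off its seat by the handle, not yet turned by more than 0.5 rad, level, the ball in its middle (x of tongue_tip in the frame of dish above -0.064 m and y of tongue_tip in the frame of dish between -0.005 and 0.005 m and z of tongue_tip in the frame of dish between 0.0125 and 0.0225 m and angle between the x axis of handle and the x axis of dish, either way round below 0.15 rad and horizontal distance between spice_ball and dish below 0.022 m and z of spice_ball in the frame of dish below 0.042 m and angle between dish's own z axis and vertical below 0.12 rad and horizontal distance between dish and stand below 0.05 m and z of dish in the frame of stand between 0.071 and 0.2 m and angle between the x axis of dish and the x axis of stand, either way round below 0.5 rad and contact force between dish and stand below 0.05 N), for 0.1 s.
At the end, for the whole second after the job is handed in: fingers hold the handle, its tongue within 8 mm of home; the dish hangs on it alone, 25 to 154 mm above its seat, within 50 mm of the pedestal axis, level to 0.12 rad, a quarter turn clockwise (0.2 rad) from its start, at rest, the ball within 22 mm of its middle (x of tongue_tip in the frame of dish above -0.064 m and y of tongue_tip in the frame of dish between -0.005 and 0.005 m and z of tongue_tip in the frame of dish between 0.0125 and 0.0225 m and angle between the x axis of handle and the x axis of dish, either way round below 0.15 rad and horizontal distance between spice_ball and dish below 0.022 m and z of spice_ball in the frame of dish below 0.042 m and angle between dish's own z axis and vertical below 0.12 rad and horizontal distance between dish and stand below 0.05 m and z of dish in the frame of stand between 0.071 and 0.2 m and angle between the x axis of dish and the y axis of stand, either way round below 0.2 rad and x of lip_tip in the frame of stand above 0.02 m and contact force between dish and stand below 0.05 N and contact force between dish and the fingers below 0.2 N and contact force between the fingers and handle above 1 N and linear speed of dish below 0.03 m/s and linear speed of spice_ball below 0.04 m/s); the arm keeps its last pose, push and grip.
It fails at once if the ball rolled out of the middle of the dish (more than 30 mm off) (horizontal distance between spice_ball and dish above 0.03 m).
It fails at once if the dish was tipped by more than 0.2 rad (angle between dish's own z axis and vertical above 0.2 rad).
It fails at once if the fingers took hold of the dish itself (contact force between the fingers and dish above 3 N).
It fails at once if a bystander was moved by more than 30 mm (distance of any of cup_a, thermo, tape from where it was at the start of the episode above 0.03 m).
It also fails if it takes over 67 s, if anything falls off the work surface, if the arm or the gripper's body presses on something with over 40 N, if the wrist force passes 120 N, or if a joint passes its speed limit or range.

### The arm

A 6-joint arm with a two-finger parallel gripper is mounted at the origin on a cart in front of the work surface, level with it; the furniture and walls round the work are solid. World frame = base frame: x ahead of the robot, y to its left, z up, the work surface at z = 0. Lengths are in m, angles in rad, forces in N, time in s.
With the tool pointing down it reaches from about 0.275 to 0.825 m from the base axis. Payload 5.2 kg.
Tool frame: the origin (TCP) lies at the very end of the fingers, on their centre line; the grasp point (between the pads) lies 19 mm behind it; z points along the fingers, y is the direction in which the jaws open and shut (so a half turn about z gives the same grasp; the last joint's range is limited). The gripper opens to 93 mm and grips with 3 to 60 N. Pads are 15 mm wide; open, the fingers measure 128 mm over their backs; the gripper's body (75 mm by 188 mm) begins 65 mm behind the grasp point.
Start: joints at [0.994, 0.259, 1.535, -0, 1.348, -0.203], TCP at [0.201, 0.512, 0.219] pointing down, gripper open.
Joint ranges: [-3.14, 3.14], [-0.91, 2.08], [0.19, 2.58], [-1.22, 4.36], [0.22, 2.71], [-3.12, 3.12]. Speed limits (rad/s): [2.57, 2.57, 3.14, 3.14, 3.14, 3.14].

### API

Orientations are given as a 3x3 rotation matrix whose columns are the frame's x, y, z axes.
In Python, from rig import bot, vision, order, nets gives the robot as it stands.
- The arm moves only by the tool send_rows, never from a script. Its argument "steps" is a list of rows, each a list of 2 entries, a list of its own where there are three numbers: the shift along the world's x, y, z in m, then the turn, a rotation vector about the world's x, y, z in degrees. A call has 1 to 12 rows; each row shifts and turns the commanded pose from where the row before left it; what a row does not reach is not made up. A row lasts 1/8 s, in which the tool goes at most 62.5 mm and 10.7 degrees, less where a joint would pass 70% of its speed; a pose out of reach is approached as far as the arm can. A call is refused whole if a number of a shift passes 0.0625 or a number of a turn 10.7, either way. A call with a gripper value outside its range is refused whole. "jaw" is the closure in counts, from 0 (fully open) to 255 (shut), set as the call begins (left out, the last holds). The fingers move at their own pace and stop on an object; "force" is the grip in N (left out, the last holds). Time passes only in rows, so rows that do not move let the fingers close. It gives the time, the measured TCP pose, the force and the opening at its end, in the units of the state.
- bot.get_obs(): the state, without advancing time (a new reading comes with each control period).
- vision.camera(name): name is "side" or "top"; returns a dict with "img" (400x640x3 uint8, red, green, blue), "K" (3x3 intrinsics, pixels), "camera_from_world" (4x4, takes a point from world to camera coordinates). Camera axes: x right, y up, looking along -z (the intrinsics and any distortion apply to the point x, -y, -z); pixel columns grow to the right and rows downward; lengths in m; the calibration is good to about 2 mm. A picture is of the moment at which its call begins. There is no depth.
- order.close_job(): hands the job in, once; it reports no verdict.
Trained networks look in the newest picture that a camera, given by its name, has taken for a name from the list of things; names that differ only in an ending like _2 or _b are one class to them, and where a whole thing is asked for, a point or a joint stands for the part that bears it (a point fixed in the world has none). Each returns a list of dicts, best first, with "confidence" (0 to 1); they miss things now and then, are a little off and sometimes report something else, mostly with a low value. They report only what shows in the picture. A call takes as long as a camera call. They do not tell look-alikes from the thing itself.
- nets.spot_in(thing, camera): "at" ([column, row] in pixels, amid what is visible of it).
- nets.spot_point(thing, camera): "at" ([column, row] in pixels: a listed point, or the origin of a listed thing).
The state is a dict: "time": time; "qpos": joint angles; "joint_vel": joint speeds; "joint_efforts": joint torques, N m; "eef_pos": TCP position; "tcp_rot": TCP orientation; "ft_force": force on the tool from outside, world axes, zero at the start; "torque": the same for the moment, N m; "grip_width": finger opening in m.
Only numpy, scipy, OpenCV 4.12 (cv2) and the standard library are available. Lean on these libraries where they do the work, as an engineer would, in place of code of your own. Each camera call takes 0.05 s, during which the arm holds its last target. There are 200 camera calls.

## Working session

There is one attempt and no reset: what is moved stays moved. The work goes in short steps, Python scripts to look and compute and a tool call to move; the robot and the scene stay as the last step left them, time stands still between calls to the robot, and variables do not carry over. Pictures are saved under pics/ and viewed, about 8 in all and at most 12, crops included, and the job is handed in when it is done.

Besides the shell and the picture viewer there is one more tool, called after "Emit:" by a JSON object that holds its "fn" and its "kwargs", one argument or row to a line. send_rows: Moves the arm, as the interface text tells. Its arguments: {"type":"object","properties":{"steps":{"type":"array"},"jaw":{"type":"number"},"force":{"type":"number"}},"required":["steps"]}

```bash
ls; mkdir -p pics; cat > h.py <<'E'
import numpy as np, cv2
from rig import bot, vision, order, nets
def cam(n):
    c=vision.camera(n); return c
def ray(c,px):
    K=np.array(c["K"]);T=np.array(c["camera_from_world"]);R=T[:3,:3];t=T[:3,3]
    d=np.linalg.inv(K)@[px[0],px[1],1]; d=np.array([d[0],-d[1],-d[2]])
    return -R.T@t, R.T@d
def onz(c,px,z):
    o,d=ray(c,px); return o+d*(z-o[2])/d[2]
def proj(c,P):
    T=np.array(c["camera_from_world"]);p=T[:3,:3]@np.array(P)+T[:3,3]
    q=np.array(c["K"])@[p[0],-p[1],-p[2]]; return q[:2]/q[2]
def tri(ra,rb):
    A=[];b=[]
    M=np.zeros((3,3));v=np.zeros(3)
    for o,d in (ra,rb):
        d=d/np.linalg.norm(d);P=np.eye(3)-np.outer(d,d);M+=P;v+=P@o
    return np.linalg.solve(M,v)
E
python3 - <<'E'
from h import *
np.set_printoptions(precision=4,suppress=True)
C={}
for n in("top","side"):
    c=C[n]=cam(n);cv2.imwrite(f"pics/{n}0.png",c["img"][:,:,::-1]);print(n,c["K"],ray(c,(320,200)), [k for k in c])
    for t in "dish socket_mouth lip_tip handle tongue_tip spice_ball stand paper_roll cup_a thermo tape".split():
        print(n,t,[(np.round(r["at"],1).tolist(),round(r["confidence"],2)) for r in nets.spot_point(t,n)][:4])
print(bot.get_obs())
E
```

```text
pics
top [[491.0058   0.     317.403 ]
 [  0.     491.0058 198.8631]
 [  0.       0.       1.    ]] (array([0.3634, 0.2184, 1.2326]), array([ 0.1225, -0.0132, -0.9924])) ['img', 'K', 'camera_from_world']
top dish [([376.9, 151.3], 0.88)]
top socket_mouth [([373.3, 188.9], 0.86)]
top lip_tip [([346.1, 145.7], 0.74)]
top handle [([309.5, 230.3], 0.73), ([174.4, 200.4], 0.58)]
top tongue_tip [([326.0, 200.2], 0.86), ([160.5, 178.4], 0.61)]
top spice_ball [([378.2, 148.5], 0.68), ([370.8, 192.0], 0.62), ([368.6, 257.0], 0.59)]
top stand [([304.5, 151.0], 0.58)]
top paper_roll []
top cup_a [([450.5, 200.4], 0.63), ([326.8, 200.4], 0.43)]
top thermo [([366.4, 256.4], 0.84), ([374.4, 150.2], 0.47), ([373.0, 191.4], 0.31)]
top tape [([234.7, 167.1], 0.97), ([446.0, 199.9], 0.53)]
side [[361.7634   0.     316.0286]
 [  0.     361.7634 190.8052]
 [  0.       0.       1.    ]] (array([ 0.2315, -0.3608,  0.8741]), array([ 0.2826,  0.5504, -0.7861])) ['img', 'K', 'camera_from_world']
side dish [([380.7, 228.7], 0.75)]
side socket_mouth [([344.8, 234.7], 0.69)]
side lip_tip [([370.0, 198.2], 0.9)]
[... 310 characters left out ...]
71)]
side cup_a [([373.4, 311.6], 0.98), ([343.2, 231.4], 0.46), ([380.6, 224.9], 0.31)]
side thermo [([290.7, 261.1], 0.52)]
side tape [([311.7, 157.2], 0.55)]
{'time': 1.2, 'qpos': array([ 0.9942,  0.2586,  1.535 ,  0.    ,  1.348 , -0.2028]), 'joint_vel': array([ 0.0004,  0.0008,  0.0001,  0.0001, -0.0004, -0.0002]), 'joint_efforts': array([ -0.0008, -43.7201, -28.4307,   0.0718,   0.0314,   0.    ]), 'eef_pos': array([0.2008, 0.512 , 0.2187]), 'tcp_rot': array([[-0.931 ,  0.3651, -0.    ],
       [ 0.3651,  0.931 ,  0.    ],
       [ 0.    ,  0.    , -1.    ]]), 'ft_force': array([ 0.0122,  0.2072, -0.0369]), 'torque': array([-0.0448, -0.0449,  0.0491]), 'grip_width': 0.0930905727133876}
```

View pictures.

View pics/top0.png

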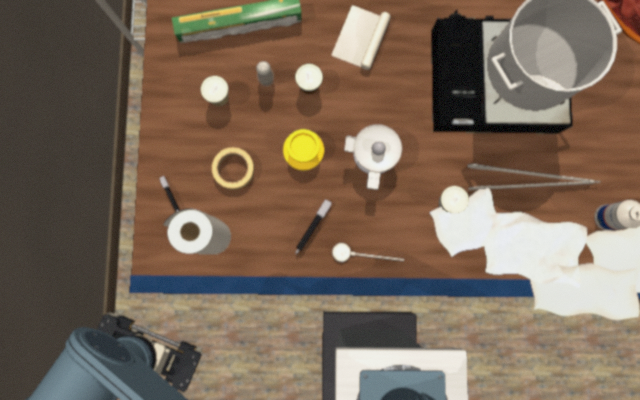

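View pics/side0.png

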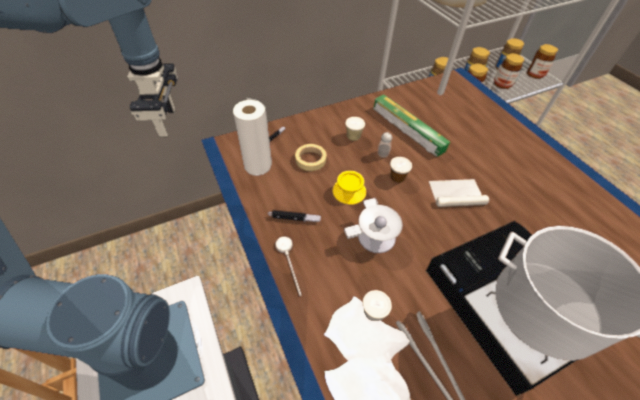

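```bash
python3 - <<'E'
from h import *
np.set_printoptions(precision=4,suppress=True)
t=cam("top");s=cam("side")
P={"dish":((376.9,151.3),(380.7,228.7)),"mouth":((373.3,188.9),(344.8,234.7)),"lip":((346.1,145.7),(370,198.2)),"handle":((309.5,230.3),(291.3,218.7)),"tongue":((326,200.2),(321.3,217.2)),"ball":((378.2,148.5),(379.7,223.8)),"small_h":((174.4,200.4),(272.2,135.7)),"small_t":((160.5,178.4),(287.8,127.4)),"cup":((450.5,200.4),(373.4,311.6)),"tape":((234.7,167.1),(311.7,157.2)),"thermo":((366.4,256.4),(290.7,261.1)),"stand2":((304.5,151),(344.2,191.9))}
for k,(a,b) in P.items():
    X=tri(ray(t,a),ray(s,b)); print(k,X,"res px",proj(t,X)-a,proj(s,X)-b)
for k in("handle","tongue"):
    z=0 if k=="handle" else .013
    print(k,onz(t,P[k][0],z),onz(s,P[k][1],z))
E
```

```text
dish [0.6363 0.062  0.0432] res px [ 0.474  -1.1027] [-1.0676  0.1806]
mouth [0.5351 0.0751 0.0611] res px [-0.2345  0.6612] [ 0.6269 -0.1147]
lip [0.6407 0.1406 0.0852] res px [ 0.6937 -1.6677] [-1.5272  0.2717]
handle [ 0.4396  0.2275 -0.0067] res px [ 0.0602 -0.2155] [-0.1877  0.032 ]
tongue [0.5164 0.1864 0.0084] res px [ 0.2782 -0.8465] [-0.7533  0.129 ]
ball [0.6341 0.0635 0.0674] res px [-0.1368  0.3263] [ 0.3132 -0.0572]
small_h [0.5079 0.563  0.0217] res px [ 0.0749 -0.2535] [-0.1859  0.0272]
small_t [0.5736 0.6038 0.0032] res px [ 1.1145 -3.324 ] [-2.4113  0.3238]
cup [ 0.5139 -0.1236  0.0141] res px [-0.4761  1.2223] [ 1.3373 -0.2236]
tape [0.5944 0.4182 0.0129] res px [-0.042   0.1306] [ 0.1016 -0.0183]
thermo [0.3777 0.0859 0.0177] res px [ 0.2837 -1.0787] [-1.0241  0.1783]
stand2 [0.6339 0.2452 0.0039] res px [-0.8717  2.5576] [ 2.159  -0.4484]
handle [0.4386 0.2276 0.    ] [0.4385 0.2229 0.    ]
tongue [0.5137 0.1872 0.013 ] [0.5171 0.183  0.013 ]
```

The top view shows the dish and ball at about (378,150), its socket at (373,181) and its lip at (349,144). The handle is at (314,227) with its tip at (327,203), and a yellow look-alike stand is at (304,150). Next I fit the poses and overlay the models.

```bash
cat >> h.py <<'E'
from scipy.optimize import least_squares
def pose(x,y,yaw,z=0):
    c,s=np.cos(yaw),np.sin(yaw); R=np.array([[c,-s,0],[s,c,0],[0,0,1]]); p=np.array([x,y,z]); return lambda P:(R@np.array(P).T).T+p
def fit(obs,z,x0):
    # obs: list of (cam, localpoint, px)
    f=lambda v:np.concatenate([proj(c,pose(*v,z)(P))-px for c,P,px in obs])
    return least_squares(f,x0,loss="soft_l1")
def draw(img,c,pts,col,sc,o):
    q=np.array([(proj(c,p)-o)*sc for p in pts]); cv2.polylines(img,[np.round(q*8).astype(int)],False,col,1,cv2.LINE_AA,3)
th=np.linspace(0,2*np.pi,60)
circ=lambda r,z:np.c_[r*np.cos(th),r*np.sin(th),0*th+z]
box=lambda x0,x1,w,z:np.array([[x0,-w,z],[x1,-w,z],[x1,w,z],[x0,w,z],[x0,-w,z]])
def overlay(cams,D,H,fn,zd=.046,zh=0,crops=None):
    out=[]
    for n,c in cams.items():
        x,y=(crops or {"top":(290,120),"side":(260,170)})[n]; w,h,sc=133,120,3 
        im=cv2.resize(c["img"][y:y+h,x:x+w,::-1],None,fx=sc,fy=sc,interpolation=cv2.INTER_CUBIC); im=np.ascontiguousarray(im);o=np.array([x-.0,y-.0])
        if D is not None:
            d=pose(*D,zd)
            for P in(circ(.058,.026),box(-.098,-.056,.013,.0235),np.array([[0,.05,.028],[0,.078,.028]])): draw(im,c,d(P),(0,0,255),sc,o)
            draw(im,c,d(circ(.017,.031)),(255,0,0),sc,o)
        if H is not None:
            g=pose(*H,zh)
            for P in(box(-.05,.05,.008,.026),box(.05,.092,.009,.0155)): draw(im,c,g(P),(0,255,0),sc,o)
        out.append(im)
    cv2.imwrite(fn,np.hstack(out))
E
python3 - <<'E'
from h import *
np.set_printoptions(precision=4,suppress=True)
t=cam("top");s=cam("side")
D=[(t,(0,0,0),(376.9,151.3)),(s,(0,0,0),(380.7,228.7)),(t,(-.098,0,.0175),(373.3,188.9)),(s,(-.098,0,.0175),(344.8,234.7)),(t,(0,.078,.028),(346.1,145.7)),(s,(0,.078,.028),(370,198.2)),(t,(0,0,.031),(378.2,148.5)),(s,(0,0,.031),(379.7,223.8))]
H=[(t,(0,0,0),(309.5,230.3)),(s,(0,0,0),(291.3,218.7)),(t,(.092,0,.013),(326,200.2)),(s,(.092,0,.013),(321.3,217.2))]
d=fit(D,.046,[.636,.062,-.1]);h=fit(H,0,[.44,.2275,-.5])
print(d.x,np.degrees(d.x[2]),d.fun.reshape(-1,2));print(h.x,np.degrees(h.x[2]),h.fun.reshape(-1,2))
overlay({"top":t,"side":s},d.x,h.x,"pics/ov1.png")
print("roll",onz(t,(190,232),.228),"thermo disc",onz(t,(342,253),.01),onz(t,(403,260),0.005))
E
```

```text
[ 0.6327  0.0632 -0.1183] -6.775827499411139 [[ 0.1162  0.0682]
 [-2.281  -0.2876]
 [ 0.0046  0.4008]
 [ 0.8435 -0.5665]
 [ 0.3472 -1.062 ]
 [-1.6748  2.5903]
 [ 0.4889  0.0259]
 [ 0.4302 -1.8407]]
[ 0.4366  0.2273 -0.4869] -27.89476808491231 [[ 0.1108  0.805 ]
 [-1.1765 -0.88  ]
 [ 1.2081 -1.6723]
 [ 0.0838 -0.4124]]
roll [0.4183 0.4696 0.228 ] thermo disc [0.3828 0.1463 0.01  ] [ 0.3674 -0.0058  0.005 ]
```

View pics/ov1.png

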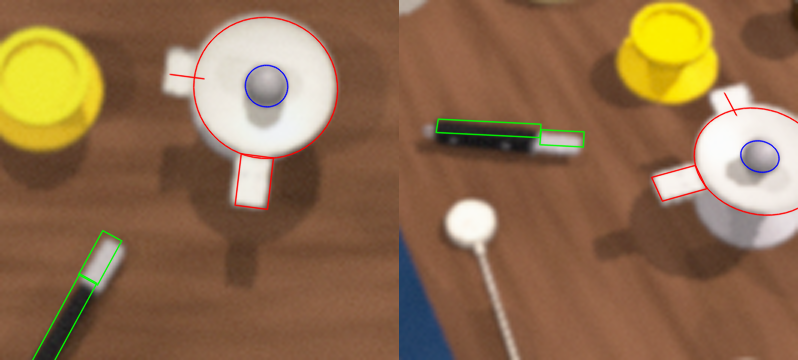

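```bash
python3 - <<'E'
from h import *
np.set_printoptions(precision=4,suppress=True)
t=cam("top");s=cam("side")
img=t["img"].astype(int)
# black bar mask, top
for n,c,(x0,y0,x1,y1) in (("top",t,(285,205,330,262)),("side",s,(264,203,312,230))):
    sub=c["img"][y0:y1,x0:x1].astype(int); m=(sub.max(2)<62)
    k,lab,st,ce=cv2.connectedComponentsWithStats(m.astype(np.uint8)); 
    i=1+np.argmax(st[1:,4]); ys,xs=np.where(lab==i); p=np.c_[xs+x0,ys+y0].astype(float)
    r=cv2.minAreaRect(p.astype(np.float32)); mu=p.mean(0); w,v=np.linalg.eigh(np.cov((p-mu).T))
    print(n,len(p),mu,r,"axis",v[:,1]); a=onz(c,mu,.016); b=onz(c,mu+v[:,1]*10,.016); print(a,np.degrees(np.arctan2(*(b-a)[1::-1])))
print("tip",onz(t,(328.7,199.7),.0155),onz(s,(321.3,217.7),.0155)); print("junc",onz(t,(320.3,214.7),.02),onz(s,(306.3,217),.02))
E
```

```text
top 234 [308.859  232.7479] ((308.96630859375, 232.85394287109375), (6.359985828399658, 38.58391571044922), 32.0053825378418) axis [-0.5305  0.8477]
[0.4316 0.229  0.016 ] 148.70701776689668
side 231 [287.9307 215.4632] ((287.9900817871094, 215.5989990234375), (31.74168586730957, 7.562283039093018), 5.710593223571777) axis [-0.9954 -0.0955]
[0.4302 0.2269 0.016 ] 148.86494820651546
tip [0.5147 0.1805 0.0155] [0.5155 0.1798 0.0155]
junc [0.4764 0.2012 0.02  ] [0.4755 0.1972 0.02  ]
```

Emit:
{"fn": "send_rows", "kwargs": {
  "steps": [
    [[0,-0.03,0],[0,0,0]],
    [[0.005,-0.04,0],[0,0,-4]],
    [[0.005,-0.04,0],[0,0,-4]],
    [[0.005,-0.04,0],[0,0,0]],
    [[0.01,-0.04,0],[0,0,0]],
    [[0.01,-0.04,0],[0,0,0]],
    [[0.035,-0.02,0],[0,0,0]],
    [[0.04,-0.012,-0.02],[0,0,0]],
    [[0.04,-0.012,-0.02],[0,0,0]],
    [[0.04,-0.012,-0.02],[0,0,0]],
    [[0.04,-0.012,-0.03],[0,0,0]],
    [[0.025,0,-0.03],[0,0,0]]
  ],
  "jaw": 140,
  "force": 10
}}

```text
time: 3.0
eef_pos: [0.4582, 0.2131, 0.098]
tcp_rot: [[-0.87, 0.493, 0.002], [0.493, 0.87, 0.0], [-0.001, 0.001, -1.0]]
ft_force: [0.6, 0.2, 0.8]
grip_width: 0.0422
```

```bash
python3 - <<'E'
from h import *
np.set_printoptions(precision=4,suppress=True)
o=bot.get_obs();R=o["tcp_rot"];print(o["time"],o["eef_pos"],R,o["grip_width"],np.degrees(np.arctan2(R[1,1],R[0,1])),o["qpos"])
E
```

```text
3.0 [0.4582 0.2131 0.098 ] [[-0.8702  0.4927  0.0016]
 [ 0.4927  0.8702  0.0001]
 [-0.0013  0.0009 -1.    ]] 0.04217084163031671 60.47994951524746 [ 0.2145  0.2963  1.8068 -0.0003  1.037  -0.841 ]
```

Emit:
{"fn": "send_rows", "kwargs": {
  "steps": [
    [[0,0,-0.03],[0,0,0]],
    [[-0.001,0,-0.03],[0,0,0]],
    [[-0.001,0,-0.02],[0,0,0]],
    [[0,0,-0.014],[0,0,0]],
    [[0,0,0],[0,0,0]]
  ]
}}

```text
time: 3.62
eef_pos: [0.4533, 0.2139, 0.004]
tcp_rot: [[-0.871, 0.491, -0.002], [0.491, 0.871, -0.0], [0.001, -0.001, -1.0]]
ft_force: [-0.2, 0.6, -0.1]
grip_width: 0.0416
```

Emit:
{"fn": "send_rows", "kwargs": {
  "steps": [
    [[0,0,0],[0,0,0]],
    [[0,0,0],[0,0,0]],
    [[0,0,0],[0,0,0]],
    [[0,0,0],[0,0,0]],
    [[0,0,0],[0,0,0]],
    [[0,0,0],[0,0,0]]
  ],
  "jaw": 255,
  "force": 55
}}

```text
time: 4.38
eef_pos: [0.4544, 0.2143, 0.0053]
tcp_rot: [[-0.871, 0.491, 0.001], [0.491, 0.871, 0.0], [-0.001, 0.001, -1.0]]
ft_force: [-0.2, -0.5, 6.0]
grip_width: 0.0154
```

Emit:
{"fn": "send_rows", "kwargs": {
  "steps": [
    [[0,0,0.01],[0,0,0]],
    [[0,0,0.02],[0,0,0]],
    [[-0.002,-0.01,0.02],[0,0,3]],
    [[-0.002,-0.025,0.001],[0,0,4]],
    [[-0.003,-0.025,0],[0,0,4]],
    [[-0.003,-0.025,0],[0,0,4]],
    [[-0.003,-0.025,0],[0,0,4]],
    [[-0.002,-0.018,0],[0,0,3.7]],
    [[0,0,0],[0,0,0]],
    [[0,0,0],[0,0,0]]
  ]
}}

```text
time: 5.62
eef_pos: [0.4389, 0.0864, 0.0559]
tcp_rot: [[-0.993, 0.118, 0.0], [0.118, 0.993, 0.0], [-0.0, 0.0, -1.0]]
ft_force: [-0.5, -0.5, -1.1]
grip_width: 0.0157
```

```bash
python3 - <<'E'
from h import *
np.set_printoptions(precision=4,suppress=True)
t=cam("top");s=cam("side");o=bot.get_obs();R=o["tcp_rot"];p=o["eef_pos"];psi=np.arctan2(R[1,1],R[0,1])-np.pi/2
print(p,np.degrees(psi),R)
u=np.array([np.cos(psi),np.sin(psi)])
g=p[:2]-.025*u; zh=p[2]-.005
for n in("top","side"):
  for k in("tongue_tip","socket_mouth","handle","dish","spice_ball"): print(n,k,[(np.round(r["at"],1).tolist(),round(r["confidence"],2)) for r in nets.spot_point(k,n)][:3])
tip=pose(*g,psi,zh)([.092,0,.013]); print("tip pred",tip,proj(t,tip),proj(s,tip))
overlay({"top":t,"side":s},[.6327,.0632,-.1183],[*g,psi],"pics/ov2.png",zh=zh,crops={"top":(300,125),"side":(265,165)})
E
```

```text
[0.4388 0.0866 0.0557] -6.722667125488302 [[-0.9931  0.1171  0.0001]
 [ 0.1171  0.9931  0.0001]
 [-0.      0.0002 -1.    ]]
top tongue_tip [([159.5, 176.8], 0.44)]
top socket_mouth [([369.7, 189.1], 0.55)]
top handle [([170.8, 198.1], 0.63)]
top dish [([373.8, 152.8], 0.81), ([379.0, 148.6], 0.69)]
top spice_ball [([379.2, 149.0], 0.67), ([232.7, 171.2], 0.54)]
side tongue_tip []
side socket_mouth [([343.5, 236.5], 0.75)]
side handle [([300.5, 250.7], 0.68)]
side dish [([378.8, 228.6], 0.73)]
side spice_ball [([381.9, 222.4], 0.52)]
tip pred [0.5054 0.0788 0.0637] [371.699  201.6156] [334.9018 236.9178]
```

View pics/ov2.png

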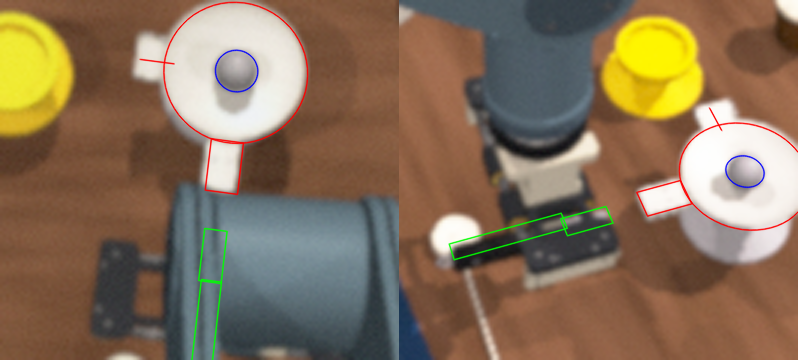

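```bash
python3 - <<'E'
from h import *
s=cam("side");o=bot.get_obs();R=o["tcp_rot"];p=o["eef_pos"];psi=np.arctan2(R[1,1],R[0,1])-np.pi/2
u=np.array([np.cos(psi),np.sin(psi)]);g=p[:2]-.025*u; zh=p[2]-.005
x,y=275,215;sc=8;im=np.ascontiguousarray(cv2.resize(s["img"][y:y+60,x:x+90,::-1],None,fx=sc,fy=sc,interpolation=cv2.INTER_CUBIC))
f=lambda P,D,z,col:draw(im,s,pose(*D,z)(np.array(P)),col,sc,np.array([x-.5,y-.5]))
f(box(.05,.092,.009,.0155),[*g,psi],zh,(0,255,0));f(box(-.05,.05,.008,.026),[*g,psi],zh,(0,255,0))
f(box(-.098,-.05,.013,.0235),[.6327,.0632,-.1183],.046,(0,0,255))
f([[-.098,-.0105,.014],[-.098,-.0105,.021],[-.098,.0105,.021],[-.098,.0105,.014],[-.098,-.0105,.014]],[.6327,.0632,-.1183],.046,(0,0,255))
cv2.imwrite("pics/z3.png",im)
E
```

```text
(no output)
```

View pics/z3.png

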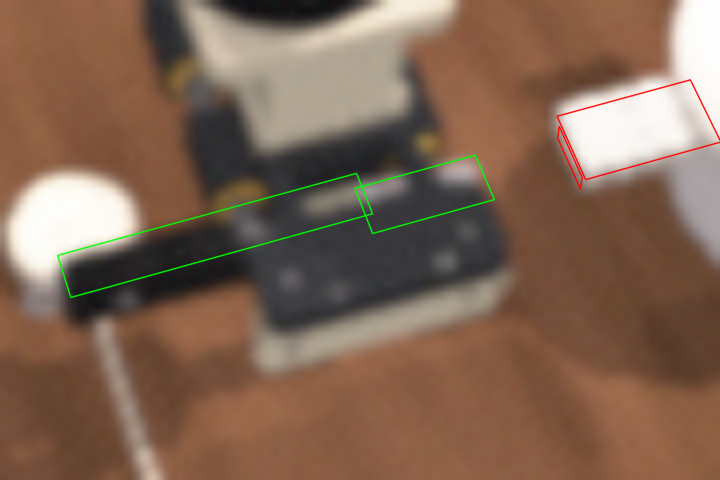

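The side zoom shows the tongue on the predicted line, pointing at the socket mouth at about (560–585, 115–185). I'll approach gently and watch the force.

Emit:
{"fn": "send_rows", "kwargs": {
  "steps": [
    [[0.006,-0.0007,0],[0,0,0]],
    [[0.006,-0.0007,0],[0,0,0]],
    [[0.006,-0.0007,0],[0,0,0]],
    [[0.006,-0.0008,0],[0,0,0]],
    [[0.004,-0.0005,0],[0,0,0]],
    [[0.002,-0.0003,0],[0,0,0]],
    [[0.002,-0.0003,0],[0,0,0]],
    [[0.002,-0.0003,0],[0,0,0]],
    [[0.002,-0.0003,0],[0,0,0]],
    [[0,0,0],[0,0,0]]
  ]
}}

```text
time: 7.52
eef_pos: [0.4746, 0.0814, 0.0556]
tcp_rot: [[-0.993, 0.117, -0.001], [0.117, 0.993, 0.0], [0.001, -0.0, -1.0]]
ft_force: [-0.2, 0.6, -0.1]
grip_width: 0.0152
```

```bash
cat >> h.py <<'E'
def zoom(fn,dish=(.6327,.0632,-.1183),zd=.046,crops=(("top",(340,165)),("side",(300,205))),w=66,h=60,sc=6):
    o=bot.get_obs();R=o["tcp_rot"];p=o["eef_pos"];psi=np.arctan2(R[1,1],R[0,1])-np.pi/2
    u=np.array([np.cos(psi),np.sin(psi)]);g=p[:2]-.025*u; zh=p[2]-.005; out=[]
    for n,(x,y) in crops:
        c=cam(n);im=np.ascontiguousarray(cv2.resize(c["img"][y:y+h,x:x+w,::-1],None,fx=sc,fy=sc,interpolation=cv2.INTER_CUBIC))
        f=lambda P,D,z,col:draw(im,c,pose(*D,z)(np.array(P)),col,sc,np.array([x-.5,y-.5]))
        f(box(.05,.092,.009,.0155),[*g,psi],zh,(0,255,0));f(box(-.05,.05,.008,.026),[*g,psi],zh,(0,255,0))
        f(box(-.098,-.05,.013,.0235),dish,zd,(0,0,255));f(circ(.058,.026),dish,zd,(0,0,255));f(circ(.017,.031),dish,zd,(255,0,0))
        out.append(im)
    cv2.imwrite(fn,np.hstack(out))
E
python3 -c "
from h import *
zoom('pics/z4.png')"
```

```text
(no output)
```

View pics/z4.png

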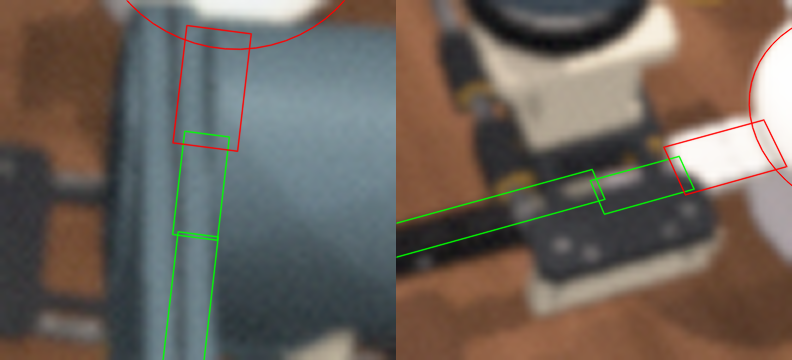

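Emit:
{"fn": "send_rows", "kwargs": {
  "steps": [
    [[0.003,-0.0004,0],[0,0,0]],
    [[0.003,-0.0003,0],[0,0,0]],
    [[0.003,-0.0004,0],[0,0,0]],
    [[0.003,-0.0003,0],[0,0,0]],
    [[0.003,-0.0004,0],[0,0,0]],
    [[0.003,-0.0003,0],[0,0,0]],
    [[0.003,-0.0004,0],[0,0,0]],
    [[0.003,-0.0003,0],[0,0,0]],
    [[0,0,0],[0,0,0]]
  ]
}}

```text
time: 8.75
eef_pos: [0.4809, 0.0805, 0.0508]
tcp_rot: [[-0.993, 0.116, -0.036], [0.116, 0.993, 0.002], [0.036, -0.002, -0.999]]
ft_force: [-35.7, 2.5, 8.1]
grip_width: 0.0161
```

Emit:
{"fn": "send_rows", "kwargs": {
  "steps": [
    [[-0.008,0.001,0],[0,0,0]],
    [[-0.008,0.001,0],[0,0,0]],
    [[-0.006,0.0006,0],[0,0,0]],
    [[0,0,0],[0,0,0]],
    [[0,0,0],[0,0,0]]
  ]
}}

```text
time: 9.38
eef_pos: [0.478, 0.0811, 0.0561]
tcp_rot: [[-0.993, 0.117, 0.002], [0.117, 0.993, -0.0], [-0.002, 0.0, -1.0]]
ft_force: [0.3, -0.3, -0.9]
grip_width: 0.0157
```

```bash
python3 - <<'E'
from h import *
o=bot.get_obs();print(o["eef_pos"],o["ft_force"],o["tcp_rot"])
zoom('pics/z5.png',crops=(("top",(320,120)),("side",(285,175))),w=133,h=100,sc=3)
for n in("top","side"):
  for k in("dish","lip_tip","spice_ball","socket_mouth"): print(n,k,[(np.round(r["at"],1).tolist(),round(r["confidence"],2)) for r in nets.spot_point(k,n)][:2])
E
```

```text
[0.47801689 0.08107673 0.05612683] [ 0.28579415 -0.31508262 -0.85896435] [[-9.93121569e-01  1.17070256e-01  2.02594826e-03]
 [ 1.17070171e-01  9.93123632e-01 -1.60990729e-04]
 [-2.03086432e-03  7.72947444e-05 -9.99997935e-01]]
top dish [([375.8, 149.2], 0.87)]
top lip_tip [([344.8, 143.3], 0.8), ([448.1, 203.9], 0.63)]
top spice_ball [([378.7, 147.6], 0.72)]
top socket_mouth []
side dish [([381.4, 227.9], 0.56)]
side lip_tip [([370.8, 198.9], 0.67)]
side spice_ball [([382.9, 221.5], 0.51)]
side socket_mouth [([346.8, 234.3], 0.76)]
```

View pics/z5.png

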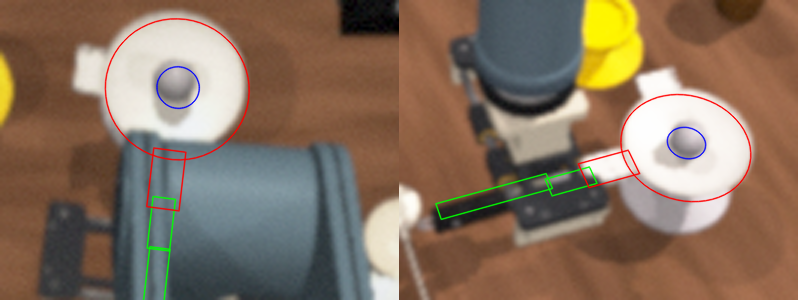

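```bash
python3 - <<'E'
from h import *
c=cam("side");x,y,w,h,sc=315,212,64,48,12
im=cv2.resize(c["img"][y:y+h,x:x+w,::-1],None,fx=sc,fy=sc,interpolation=cv2.INTER_LANCZOS4)
im=cv2.convertScaleAbs(im,alpha=1.0)
o=bot.get_obs();p=o["eef_pos"];psi=-.1173;u=np.array([np.cos(psi),np.sin(psi)]);g=p[:2]-.025*u
for xx in (.05,.06,.07,.08,.092):
  for yy in(-.009,.009):
    q=(proj(c,pose(*g,psi,p[2]-.005)([xx,yy,.0155]))-[x-.5,y-.5])*sc; cv2.circle(im,tuple(int(a) for a in q),2,(0,255,0),-1)
cv2.imwrite("pics/z6.png",im)
E
```

```text
(no output)
```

View pics/z6.png

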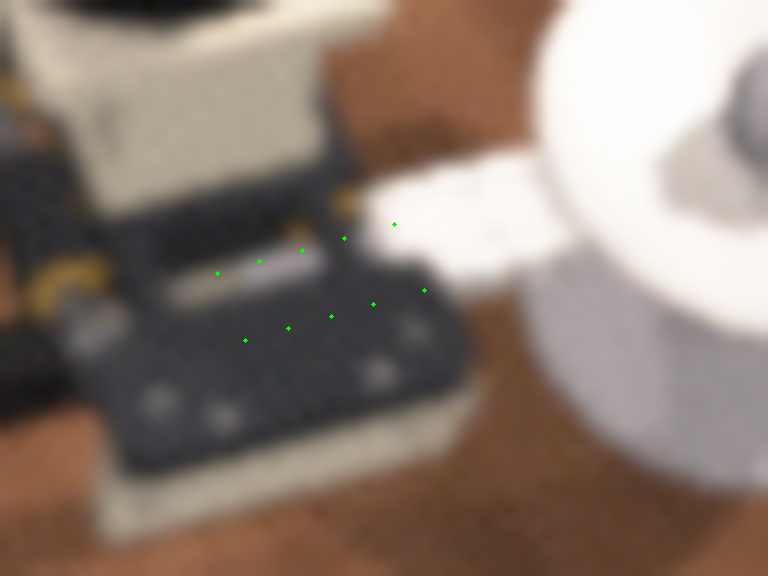

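```bash
python3 - <<'E'
from h import *
c=cam("side")
z3=cv2.imread("pics/z3.png");
def prof(img,off,sc,p,psi,z=.016,y=-.004):
    u=np.array([np.cos(psi),np.sin(psi)]);g=p[:2]-.025*u;r=[]
    for xx in np.arange(-.066,-.030,.002):
        q=(proj(c,pose(*g,psi,p[2]-.005)([xx,y,z]))-off+.5*(sc>1))*sc
        r.append(int(cv2.getRectSubPix(img,(1,1),tuple(map(float,q)))[0,0].max()))
    return r
cur=np.ascontiguousarray(c["img"][:,:,::-1])
print(list(np.arange(-66,-30,2)))
for y,z in((-.004,.016),(-.006,.012)):
    print("z3 ",prof(z3,np.array([275,215]),8,np.array([.4388,.0866,.0557]),-.1173,z,y))
    print("now",prof(cur,np.array([0,0]),1,bot.get_obs()["eef_pos"],-.1173,z,y))
E
```

```text
[np.int64(-66), np.int64(-64), np.int64(-62), np.int64(-60), np.int64(-58), np.int64(-56), np.int64(-54), np.int64(-52), np.int64(-50), np.int64(-48), np.int64(-46), np.int64(-44), np.int64(-42), np.int64(-40), np.int64(-38), np.int64(-36), np.int64(-34), np.int64(-32)]
z3  [136, 135, 136, 138, 140, 141, 123, 91, 58, 37, 29, 27, 23, 27, 28, 31, 37, 42]
now [138, 144, 149, 146, 124, 92, 58, 38, 31, 29, 31, 31, 30, 32, 35, 29, 32, 34]
z3  [135, 134, 133, 135, 138, 137, 125, 93, 58, 35, 27, 28, 23, 25, 33, 47, 64, 75]
now [136, 143, 147, 142, 127, 99, 67, 39, 28, 26, 27, 29, 30, 39, 49, 56, 52, 40]
```

```bash
python3 - <<'E'
from h import *
ct=cam("top");cs=cam("side")
t0=cv2.imread("pics/top0.png");s0=cv2.imread("pics/side0.png");now=np.ascontiguousarray(cs["img"][:,:,::-1])
def edges(img,c,D,zd,xl,z,rng=.03):
    ys=np.arange(-rng,rng+1e-6,.00025)
    v=np.array([cv2.getRectSubPix(img,(1,1),tuple(map(float,proj(c,pose(*D,zd)([xl,y,z])))))[0,0].astype(float).sum()/3 for y in ys])
    m=len(ys)//2; hi=v[m-12:m+12].mean(); 
    def cross(idx):
        lo=v[idx].min()
        for i in idx:
            if v[i]<(hi+lo)/2: return ys[i]*1e3
    return round(cross(range(m,m+90)) or 99,2),round(cross(range(m,m-90,-1)) or 99,2)
D0=[.6327,.0632,-.1183]
for xl in(-.092,-.085,-.078,-.07,-.065):
    print(xl,"top0",edges(t0,ct,D0,.046,xl,.0235),"side0",edges(s0,cs,D0,.046,xl,.0235),"side now",edges(now,cs,D0,.046,xl,.0235))
# end of socket along x (mouth) in top0 & side0: profile along x
def endx(img,c,y,z):
    xs=np.arange(-.115,-.075,.0005);v=[cv2.getRectSubPix(img,(1,1),tuple(map(float,proj(c,pose(*D0,.046)([x,y,z])))))[0,0].astype(float).mean() for x in xs]
    v=np.array(v);h=(v[-5:].mean()+v[:10].min())/2;return xs[np.argmax(v>h)]
print("mouth x",endx(t0,ct,0,.0235),endx(s0,cs,0,.0235))
# circle fit rim in top0 using radial profile
def rim(img,c,D):
    out=[]
    for a in np.radians(np.arange(0,360,10)):
        rs=np.arange(.045,.072,.0003);v=np.array([cv2.getRectSubPix(img,(1,1),tuple(map(float,proj(c,pose(*D,.046)([r*np.cos(a),r*np.sin(a),.026])))))[0,0].astype(float).mean() for r in rs])
        g=np.diff(v);i=np.argmin(g)
        out.append((a,rs[i],g[i]))
    o=np.array([q for q in out if q[2]<-2]);x,y=o[:,1]*np.cos(o[:,0]),o[:,1]*np.sin(o[:,0])
    f=least_squares(lambda p:np.hypot(x-p[0],y-p[1])-p[2],[0,0,.058],loss="soft_l1",f_scale=.001);return f.x*1e3
print("rim (local mm)",rim(t0,ct,D0),rim(s0,cs,D0),rim(now,cs,D0))
E
```

```text
-0.092 top0 (np.float64(17.5), np.float64(-9.75)) side0 (np.float64(16.75), np.float64(-13.5)) side now (np.float64(17.5), np.float64(-4.0))
-0.085 top0 (np.float64(17.75), np.float64(-10.5)) side0 (np.float64(17.5), np.float64(-14.25)) side now (np.float64(17.75), np.float64(-11.75))
-0.078 top0 (np.float64(17.5), np.float64(-10.75)) side0 (np.float64(17.0), np.float64(-13.75)) side now (np.float64(17.75), np.float64(-14.0))
-0.07 top0 (np.float64(17.5), np.float64(-10.25)) side0 (np.float64(17.0), np.float64(-11.75)) side now (np.float64(17.25), np.float64(-12.25))
-0.065 top0 (np.float64(17.75), np.float64(-10.75)) side0 (np.float64(17.5), np.float64(-11.75)) side now (np.float64(17.5), np.float64(-12.0))
mouth x -0.09699999999999999 -0.09849999999999999
rim (local mm) [ 3.79333383  2.6711364  57.43277437] [ 2.84336077  4.13914289 57.97967443] [ 4.8013281   3.7379502  58.15901932]
```

The edge fits show the dish lies about 3.4 mm further to the +y side than my first fit, and the tongue was butting on the mouth's face. I'll back off, shift sideways and retry.

Emit:
{"fn": "send_rows", "kwargs": {
  "steps": [
    [[-0.006,0.0007,0],[0,0,0]],
    [[0.0004,0.0032,0],[0,0,0]],
    [[0,0,0],[0,0,0]],
    [[0.003,-0.0004,0],[0,0,0]],
    [[0.003,-0.0004,0],[0,0,0]],
    [[0.002,-0.0002,0],[0,0,0]],
    [[0.002,-0.0002,0],[0,0,0]],
    [[0.002,-0.0002,0],[0,0,0]],
    [[0,0,0],[0,0,0]]
  ]
}}

```text
time: 11.2
eef_pos: [0.4788, 0.0842, 0.0547]
tcp_rot: [[-0.993, 0.117, -0.009], [0.117, 0.993, 0.001], [0.009, -0.0, -1.0]]
ft_force: [-11.0, 0.5, 5.7]
grip_width: 0.0154
```

Emit:
{"fn": "send_rows", "kwargs": {
  "steps": [
    [[-0.01,0.0012,0],[0,0,0]],
    [[0,0,0.0015],[0,0,0]],
    [[0,0,0],[0,0,0]],
    [[0.003,-0.0004,0],[0,0,0]],
    [[0.003,-0.0004,0],[0,0,0]],
    [[0.002,-0.0002,0],[0,0,0]],
    [[0.002,-0.0002,0],[0,0,0]],
    [[0,0,0],[0,0,0]]
  ]
}}

```text
time: 12.2
eef_pos: [0.4788, 0.0842, 0.0561]
tcp_rot: [[-0.993, 0.117, -0.009], [0.117, 0.993, 0.001], [0.009, -0.0, -1.0]]
ft_force: [-10.6, 1.0, 5.7]
grip_width: 0.0154
```

Emit:
{"fn": "send_rows", "kwargs": {
  "steps": [
    [[-0.01,0.0012,0],[0,0,0]],
    [[0,0,0.0018],[0,0,0]],
    [[0,0,0],[0,0,0]],
    [[0.003,-0.0004,0],[0,0,0]],
    [[0.003,-0.0004,0],[0,0,0]],
    [[0.002,-0.0002,0],[0,0,0]],
    [[0.002,-0.0002,0],[0,0,0]],
    [[0,0,0],[0,0,0]]
  ]
}}

```text
time: 13.2
eef_pos: [0.48, 0.0841, 0.0582]
tcp_rot: [[-0.993, 0.117, -0.007], [0.117, 0.993, 0.0], [0.007, -0.0, -1.0]]
ft_force: [-9.2, 0.6, 4.9]
grip_width: 0.0159
```

Emit:
{"fn": "send_rows", "kwargs": {
  "steps": [
    [[-0.01,0.0012,0],[0,0,0]],
    [[-0.015,0.0018,0],[0,0,0]],
    [[0,0,0],[0,0,0]],
    [[0,0,0],[0,0,0]]
  ]
}}

```text
time: 13.7
eef_pos: [0.4587, 0.0867, 0.0593]
tcp_rot: [[-0.993, 0.117, 0.001], [0.117, 0.993, -0.0], [-0.001, 0.0, -1.0]]
ft_force: [-0.0, 0.1, -1.0]
grip_width: 0.0161
```

```bash
python3 - <<'E'
from h import *
cs=cam("side");now=np.ascontiguousarray(cs["img"][:,:,::-1]);s0=cv2.imread("pics/side0.png")
o=bot.get_obs();p=o["eef_pos"];R=o["tcp_rot"];psi=np.arctan2(R[1,1],R[0,1])-np.pi/2;print(p,psi,o["ft_force"])
def prof(img,g,psi,zh,x,z):
    return [int(cv2.getRectSubPix(img,(1,1),tuple(map(float,proj(cs,pose(*g,psi,zh)([x,y,z])))))[0,0].astype(float).mean()) for y in np.arange(-.020,.0211,.002)]
u=lambda a:np.array([np.cos(a),np.sin(a)])
print("y ",list(range(-20,21,2)))
for L in(.0265,.0305):
  g=p[:2]-L*u(psi)
  for x in(-.046,-.04,.062,.07,.078,.086,.092,.096): print("now",L,x,prof(now,g,psi,p[2]-.0053,x,.0155 if x>0 else .026))
a=np.radians(-29.5);g=np.array([.4544,.2143])-.0265*u(a)
for x in(-.046,-.04,.062,.07,.078,.086,.092,.096): print("tab",x,prof(s0,g,a,0,x,.0155 if x>0 else .026))
x,y,w,h,sc=275,210,80,60,10
cv2.imwrite("pics/z7.png",cv2.resize(now[y:y+h,x:x+w],None,fx=sc,fy=sc,interpolation=cv2.INTER_CUBIC))
E
```

```text
[0.45884988 0.08667278 0.05923598] -0.11725121891144741 [-0.03673996  0.02549451 -1.62899297]
y  [-20, -18, -16, -14, -12, -10, -8, -6, -4, -2, 0, 2, 4, 6, 8, 10, 12, 14, 16, 18, 20]
now 0.0265 -0.046 [49, 32, 28, 27, 27, 28, 31, 34, 33, 40, 58, 104, 157, 215, 233, 243, 244, 244, 242, 237, 223]
now 0.0265 -0.04 [64, 58, 53, 47, 36, 31, 32, 31, 31, 28, 39, 57, 82, 109, 131, 142, 147, 147, 137, 124, 112]
now 0.0265 0.062 [57, 57, 58, 59, 58, 58, 57, 57, 58, 60, 66, 87, 114, 135, 138, 121, 88, 57, 40, 36, 38]
now 0.0265 0.07 [61, 58, 57, 55, 56, 57, 58, 57, 58, 58, 60, 66, 81, 95, 105, 97, 82, 64, 52, 44, 44]
now 0.0265 0.078 [60, 59, 60, 58, 57, 57, 56, 56, 57, 58, 59, 58, 63, 66, 65, 61, 60, 60, 60, 61, 60]
now 0.0265 0.086 [87, 94, 93, 80, 66, 57, 56, 56, 56, 63, 79, 107, 133, 157, 158, 141, 114, 99, 89, 84, 79]
now 0.0265 0.092 [57, 61, 64, 63, 60, 58, 58, 59, 60, 64, 75, 88, 105, 110, 111, 107, 103, 99, 97, 95, 91]
now 0.0265 0.096 [68, 68, 68, 68, 68, 67, 66, 68, 69, 72, 76, 83, 90, 96, 98, 98, 98, 97, 95, 95, 95]
now 0.0305 -0.046 [46, 33, 29, 28, 28, 30, 33, 35, 38, 43, 72, 120,
[... 940 characters left out ...]
 41, 42, 50, 59, 70, 80, 85, 89, 90, 91]
tab 0.062 [66, 69, 80, 96, 122, 148, 174, 189, 201, 203, 205, 205, 199, 187, 167, 143, 124, 105, 102, 101, 102]
tab 0.07 [67, 70, 85, 102, 132, 161, 183, 198, 204, 206, 206, 204, 201, 187, 169, 142, 122, 108, 104, 104, 104]
tab 0.078 [67, 73, 84, 104, 131, 160, 181, 198, 203, 206, 206, 204, 202, 190, 174, 147, 122, 111, 104, 104, 103]
tab 0.086 [90, 93, 99, 114, 132, 155, 174, 190, 197, 201, 202, 201, 194, 181, 160, 138, 115, 105, 98, 98, 97]
tab 0.092 [90, 92, 94, 103, 113, 127, 140, 151, 158, 162, 164, 165, 158, 149, 129, 113, 103, 97, 97, 97, 97]
tab 0.096 [90, 90, 90, 92, 95, 99, 104, 107, 110, 111, 112, 112, 110, 107, 103, 99, 98, 97, 98, 97, 97]
```

View pics/z7.png

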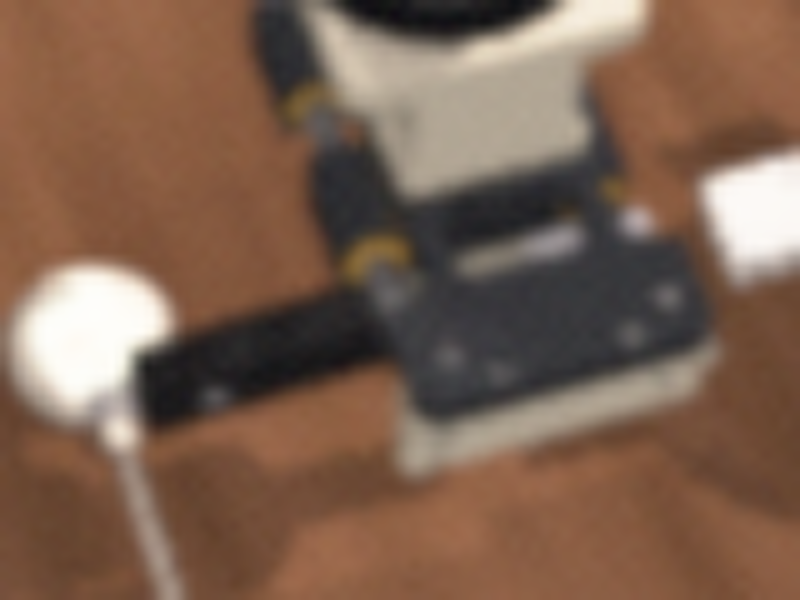

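The zoom shows the bar's tail low and the tongue's tip high, so the handle is pitched nose-up by about 4° in the grip. I'll pitch the tool down and re-measure.

Emit:
{"fn": "send_rows", "kwargs": {
  "steps": [
    [[0,0,0],[0.12,1,0]],
    [[0,0,0],[0.12,1,0]],
    [[0,0,0],[0.12,1,0]],
    [[0,0,0],[0.06,0.5,0]],
    [[0,0,0],[0,0,0]],
    [[0,0,0],[0,0,0]]
  ],
  "force": 60
}}

```text
time: 14.5
eef_pos: [0.4581, 0.0867, 0.0589]
tcp_rot: [[-0.991, 0.117, -0.061], [0.117, 0.993, 0.007], [0.062, 0.0, -0.998]]
ft_force: [0.2, -0.5, -1.6]
grip_width: 0.0154
```

```bash
cat >> h.py <<'E'
def hpitch(L=.0305,xs=(-.036,-.028,-.02,-.012,.064,.070,.088,.092),verbose=True):
    c=cam("side");img=np.ascontiguousarray(c["img"][:,:,::-1]);o=bot.get_obs();p=o["eef_pos"];R=o["tcp_rot"]
    psi=np.arctan2(R[1,1],R[0,1])-np.pi/2;u=np.array([np.cos(psi),np.sin(psi)]);g=p[:2]-L*u;P=pose(*g,psi,p[2]-.0053)
    ys=np.arange(-.004,.022,.0005);res=[]
    for x in xs:
        z,e=(.026,.008) if x<.05 else (.0155,.0094)
        v=np.array([cv2.getRectSubPix(img,(1,1),tuple(map(float,proj(c,P([x,y,z])))))[0,0].astype(float).mean() for y in ys])
        d=np.diff(cv2.GaussianBlur(v.reshape(1,-1),(5,1),1).ravel()); i=np.argmax(d) if x<.05 else np.argmin(d)
        a=proj(c,P([x,e,z]));jy=proj(c,P([x,e+.001,z]))-a;jz=proj(c,P([x,e,z+.001]))-a;t=proj(c,P([x+.001,e,z]))-a;n=np.array([-t[1],t[0]])
        dy=(ys[i]-e)*1e3;res.append((x,dy,dy*(jy@n)/(jz@n)))
        if verbose:print(x,"dy %.1f -> dz %.1f mm"%res[-1][1:],"grad %.0f"%d[i])
    r=np.array(res);return r,p,R,psi
E
python3 - <<'E'
from h import *
r,p,R,psi=hpitch();print(p,R[:,2],bot.get_obs()["ft_force"]);k=np.polyfit(r[:,0],r[:,2],1);print("pitch up deg",np.degrees(k[0]*1e-3),"dz at grip",np.polyval(k,.03),"tip",np.polyval(k,.092))
E
```

```text
-0.036 dy -1.5 -> dz -2.5 mm grad 9
-0.028 dy -2.0 -> dz -3.3 mm grad 5
-0.02 dy -1.5 -> dz -2.5 mm grad 4
-0.012 dy -1.5 -> dz -2.5 mm grad 5
0.064 dy 0.6 -> dz 1.0 mm grad -7
0.07 dy 1.1 -> dz 1.8 mm grad -8
0.088 dy 0.1 -> dz 0.2 mm grad -1
0.092 dy 5.1 -> dz 8.5 mm grad -1
[0.45805005 0.08677473 0.05892619] [-0.06115075  0.0073324  -0.99810161] [-0.01018344 -0.17386947 -0.48680777]
pitch up deg 3.2283834852192377 dz at grip 0.2524899239027907 tip 3.745937046616085
```

```bash
python3 - <<'E'
from h import *
c=cam("side");now=np.ascontiguousarray(c["img"][:,:,::-1]);s0=cv2.imread("pics/side0.png")
o=bot.get_obs();p=o["eef_pos"];psi=-.1172
u=lambda a:np.array([np.cos(a),np.sin(a)])
a=np.radians(-29.5)
def up(img,P,x,z,e):
    ys=np.arange(-.03,.024,.0005)
    v=np.array([cv2.getRectSubPix(img,(1,1),tuple(map(float,proj(c,P([x,y,z])))))[0,0].astype(float).mean() for y in ys])
    m=np.argmin(abs(ys-(0 if x<.05 else .004)));s=1 if x<.05 else -1; v=s*v
    lo=v[m-4:m+4].min();U=v[m:m+36];hi=U.max();i=m+np.argmax(U>(lo+hi)/2)
    Dn=v[:m][::-1][:50];hi2=Dn.max();j=m-1-np.argmax(Dn>(lo+hi2)/2)
    return ys[i]*1e3,ys[j]*1e3
for nm,img,P in(("tab",s0,pose(*(np.array([.4544,.2143])-.0265*u(a)),a,0)),("now",now,pose(*(p[:2]-.0305*u(psi)),psi,p[2]-.0053))):
    for x in(-.042,-.038,-.034,-.03,-.026,-.022,-.018,.062,.066,.07): print(nm,x,"up %.1f low %.1f"%up(img,P,x,.026 if x<.05 else .0155,0))
P=pose(*(p[:2]-.0305*u(psi)),psi,p[2]-.0053)
for x in(-.03,.066):
    q=proj(c,P([x,0,.02]));jy=proj(c,P([x,.001,.02]))-q;jz=proj(c,P([x,0,.021]))-q;t=proj(c,P([x+.001,0,.02]))-q;n=np.array([-t[1],t[0]]);print("dz/dy",(jy@n)/(jz@n))
E
```

```text
tab -0.042 up 9.0 low -20.0
tab -0.038 up 9.0 low -21.5
tab -0.034 up 9.0 low -21.0
tab -0.03 up 9.0 low -11.0
tab -0.026 up 9.0 low -11.0
tab -0.022 up 9.0 low -21.5
tab -0.018 up 8.5 low -21.5
tab 0.062 up 9.5 low -11.5
tab 0.066 up 9.5 low -12.0
tab 0.07 up 9.5 low -12.0
now -0.042 up 5.5 low -19.0
now -0.038 up 7.0 low -19.0
now -0.034 up 7.0 low -18.5
now -0.03 up 7.0 low -18.5
now -0.026 up 7.0 low -19.5
now -0.022 up 7.0 low -19.5
now -0.018 up 6.5 low -19.5
now 0.062 up 11.5 low 2.5
now 0.066 up 11.5 low 2.0
now 0.07 up 11.5 low 2.0
dz/dy 1.6969060197329358
dz/dy 1.6969603200849315
```

```bash
python3 - <<'E'
from h import *
c=cam("top");now=np.ascontiguousarray(c["img"][:,:,::-1]);t0=cv2.imread("pics/top0.png")
o=bot.get_obs();p=o["eef_pos"];psi=-.1172
u=lambda a:np.array([np.cos(a),np.sin(a)]);a=np.radians(-29.5)
print(list(range(-20,21,2)))
for nm,img,P in(("tab",t0,pose(*(np.array([.4544,.2143])-.0265*u(a)),a,0)),("now",now,pose(*(p[:2]-.0305*u(psi)),psi,p[2]-.0053))):
    for x in(-.045,-.035,-.025,-.015): print(nm,x,[int(cv2.getRectSubPix(img,(1,1),tuple(map(float,proj(c,P([x,y,.026])))))[0,0].astype(float).mean()) for y in np.arange(-.02,.021,.002)])
s=np.ascontiguousarray(cam("side")["img"][:,:,::-1])
a=cv2.resize(now[190:290,310:410],None,fx=4,fy=4,interpolation=cv2.INTER_CUBIC);b=cv2.resize(s[200:300,265:365],None,fx=4,fy=4,interpolation=cv2.INTER_CUBIC)
cv2.imwrite("pics/z8.png",np.hstack([a,b]))
E
```

```text
[-20, -18, -16, -14, -12, -10, -8, -6, -4, -2, 0, 2, 4, 6, 8, 10, 12, 14, 16, 18, 20]
tab -0.045 [82, 82, 81, 77, 71, 65, 56, 52, 44, 38, 38, 40, 42, 38, 41, 51, 65, 81, 87, 90, 88]
tab -0.035 [89, 86, 81, 73, 65, 59, 56, 51, 43, 36, 34, 35, 34, 38, 40, 49, 64, 77, 82, 84, 84]
tab -0.025 [82, 79, 74, 67, 60, 56, 56, 49, 42, 33, 36, 38, 35, 38, 44, 52, 67, 76, 82, 86, 87]
tab -0.015 [82, 77, 69, 59, 55, 52, 50, 42, 35, 31, 33, 35, 35, 37, 42, 52, 69, 81, 87, 87, 89]
now -0.045 [119, 128, 126, 120, 109, 99, 99, 114, 126, 128, 127, 120, 106, 86, 67, 61, 56, 55, 56, 59, 67]
now -0.035 [114, 123, 127, 126, 119, 100, 95, 104, 117, 125, 127, 127, 118, 99, 79, 64, 59, 58, 57, 58, 61]
now -0.025 [105, 117, 125, 128, 125, 115, 100, 95, 109, 121, 127, 127, 122, 112, 92, 72, 62, 58, 56, 56, 59]
now -0.015 [98, 107, 118, 125, 127, 124, 112, 100, 98, 111, 124, 126, 126, 121, 108, 87, 67, 61, 59, 56, 56]
```

```bash
python3 - <<'E'
from h import *
c=cam("side");now=np.ascontiguousarray(c["img"][:,:,::-1]);o=bot.get_obs();psi=-.1172
u=np.array([np.cos(psi),np.sin(psi)])
def run(nm,img,off,sc,p,L,xs):
    p=np.array(p);P=pose(*(p[:2]-L*u),psi,p[2]-.0053);r=[]
    for x in xs:
        ys=np.arange(-.034,.024,.0005)
        v=np.array([cv2.getRectSubPix(img,(1,1),tuple(map(float,(proj(c,P([x,y,.026]))-off)*sc+(sc-1)/2)))[0,0].astype(float).mean() for y in ys])
        m=np.argmin(abs(ys+.004));T=60
        i=m+np.argmax(v[m:]>T);yu=np.interp(T,[v[i-1],v[i]],[ys[i-1],ys[i]])
        w=v[:m][::-1];k=np.argmax(w>T);j=m-1-k;yl=np.interp(T,[v[j+1],v[j]],[ys[j+1],ys[j]])
        r.append((x,yu*1e3,yl*1e3))
    r=np.array(r)
    for q,k in((1,"up"),(2,"low")):
        f=np.polyfit(r[:,0],r[:,q],1);print(nm,k,"mean y %.2f"%r[:,q].mean(),"pitch up deg %.2f"%np.degrees(f[0]*1e-3*1.697),np.round(r[:,q],1))
run("z3",cv2.imread("pics/z3.png"),np.array([275,215]),8,[.4388,.0866,.0557],.0265,np.arange(-.030,-.012,.002))
run("z7",cv2.imread("pics/z7.png"),np.array([275,210]),10,[.4588,.0867,.0592],.0305,np.arange(-.036,-.016,.002))
run("now",now,np.array([0,0]),1,o["eef_pos"],.0305,np.arange(-.036,-.016,.002))
E
```

```text
z3 up mean y 3.34 pitch up deg 25.76 [1.9 1.8 1.8 2.2 3.  3.7 5.2 5.3 5.1]
z3 low mean y -8.38 pitch up deg -0.36 [-8.3 -8.4 -8.3 -8.3 -8.4 -8.4 -8.3 -8.4 -8.4]
z7 up mean y 3.97 pitch up deg 8.81 [2.4 3.7 3.7 3.9 4.  4.1 4.5 4.5 4.4 4.5]
z7 low mean y -18.20 pitch up deg -32.12 [-19.3 -13.7 -13.3 -14.4 -19.7 -20.3 -20.4 -20.4 -20.2 -20.3]
now up mean y 5.96 pitch up deg 7.16 [4.3 5.4 6.1 6.5 6.3 6.  6.1 6.3 6.3 6.3]
now low mean y -17.15 pitch up deg -18.23 [-17.7 -16.8 -13.5 -13.2 -17.6 -18.4 -18.6 -18.6 -18.6 -18.5]
```

Emit:
{"fn": "send_rows", "kwargs": {
  "steps": [
    [[0,0,-0.015],[0,0,0]],
    [[0,0,-0.02],[0,0,0]],
    [[0.015,-0.0018,-0.005],[0,0,0]],
    [[0.015,-0.0018,-0.004],[0,0,0]],
    [[0,0,-0.004],[0,0,0]],
    [[0,0,0],[0,0,0]]
  ]
}}

```text
time: 15.5
eef_pos: [0.488, 0.0831, 0.0107]
tcp_rot: [[-0.991, 0.117, -0.062], [0.117, 0.993, 0.007], [0.062, 0.0, -0.998]]
ft_force: [0.4, -0.6, -0.4]
grip_width: 0.0153
```

Emit:
{"fn": "send_rows", "kwargs": {
  "steps": [
    [[0,0,-0.001],[0,0,0]],
    [[0,0,0],[0,0,0]]
  ]
}}

```text
time: 15.75
eef_pos: [0.488, 0.0832, 0.0101]
tcp_rot: [[-0.991, 0.117, -0.061], [0.117, 0.993, 0.007], [0.061, 0.0, -0.998]]
ft_force: [0.4, 0.5, -0.4]
grip_width: 0.0155
```

Emit:
{"fn": "send_rows", "kwargs": {
  "steps": [
    [[0,0,-0.001],[0,0,0]],
    [[0,0,0],[0,0,0]]
  ]
}}

```text
time: 16.0
eef_pos: [0.4881, 0.0831, 0.009]
tcp_rot: [[-0.991, 0.117, -0.061], [0.117, 0.993, 0.007], [0.061, 0.0, -0.998]]
ft_force: [-1.1, 0.7, -0.5]
grip_width: 0.0157
```

Emit:
{"fn": "send_rows", "kwargs": {
  "steps": [
    [[0,0,-0.001],[0,0,0]],
    [[0,0,0],[0,0,0]]
  ]
}}

```text
time: 16.25
eef_pos: [0.4881, 0.0831, 0.0079]
tcp_rot: [[-0.991, 0.117, -0.061], [0.117, 0.993, 0.007], [0.062, 0.0, -0.998]]
ft_force: [0.1, 0.7, -0.5]
grip_width: 0.0157
```

Emit:
{"fn": "send_rows", "kwargs": {
  "steps": [
    [[0,0,-0.001],[0,0,0]],
    [[0,0,0],[0,0,0]]
  ]
}}

```text
time: 16.5
eef_pos: [0.4882, 0.0831, 0.0069]
tcp_rot: [[-0.991, 0.117, -0.061], [0.117, 0.993, 0.007], [0.062, 0.0, -0.998]]
ft_force: [0.3, 0.3, -0.5]
grip_width: 0.0153
```

Emit:
{"fn": "send_rows", "kwargs": {
  "steps": [
    [[0,0,-0.001],[0,0,0]],
    [[0,0,0],[0,0,0]]
  ]
}}

```text
time: 16.75
eef_pos: [0.4881, 0.0831, 0.0059]
tcp_rot: [[-0.991, 0.117, -0.061], [0.117, 0.993, 0.007], [0.062, 0.0, -0.998]]
ft_force: [-0.3, -0.1, -0.8]
grip_width: 0.0156
```

Emit:
{"fn": "send_rows", "kwargs": {
  "steps": [
    [[0,0,-0.001],[0,0,0]],
    [[0,0,0],[0,0,0]]
  ]
}}

```text
time: 17.0
eef_pos: [0.4881, 0.0832, 0.0049]
tcp_rot: [[-0.991, 0.117, -0.061], [0.117, 0.993, 0.007], [0.062, 0.0, -0.998]]
ft_force: [0.7, -0.4, -0.0]
grip_width: 0.0158
```

Emit:
{"fn": "send_rows", "kwargs": {
  "steps": [
    [[0,0,-0.001],[0,0,0]],
    [[0,0,0],[0,0,0]]
  ]
}}

```text
time: 17.25
eef_pos: [0.4883, 0.0831, 0.0044]
tcp_rot: [[-0.991, 0.117, -0.061], [0.117, 0.993, 0.007], [0.061, 0.0, -0.998]]
ft_force: [-1.7, -0.1, 4.4]
grip_width: 0.0156
```

Emit:
{"fn": "send_rows", "kwargs": {
  "steps": [
    [[0,0,-0.001],[0,0,0]],
    [[0,0,0],[0,0,0]]
  ]
}}

```text
time: 17.5
eef_pos: [0.4882, 0.0831, 0.0043]
tcp_rot: [[-0.991, 0.117, -0.061], [0.117, 0.993, 0.007], [0.061, 0.0, -0.998]]
ft_force: [-4.3, 1.0, 14.9]
grip_width: 0.0156
```

Emit:
{"fn": "send_rows", "kwargs": {
  "steps": [
    [[0,0,0.002],[0,0,0]],
    [[0,0,0],[0,0,0]]
  ]
}}

```text
time: 17.75
eef_pos: [0.4883, 0.0831, 0.0049]
tcp_rot: [[-0.991, 0.117, -0.061], [0.117, 0.993, 0.007], [0.061, 0.0, -0.998]]
ft_force: [-0.6, 0.5, -0.1]
grip_width: 0.0157
```

Emit:
{"fn": "send_rows", "kwargs": {
  "steps": [
    [[0,0,0],[0,0,0]],
    [[0,0,0],[0,0,0]],
    [[0,0,0.003],[0,0,0]],
    [[0,0,0],[-0.2,-1.7,0]],
    [[0,0,0],[-0.22,-1.8,0]],
    [[0,0,0],[0,0,0]]
  ],
  "jaw": 150
}}

```text
time: 18.5
eef_pos: [0.4876, 0.0832, 0.0081]
tcp_rot: [[-0.993, 0.117, -0.001], [0.117, 0.993, 0.0], [0.001, -0.0, -1.0]]
ft_force: [0.7, -0.4, -0.8]
grip_width: 0.0383
```

```bash
python3 - <<'E'
from h import *
np.set_printoptions(precision=4,suppress=True)
o=bot.get_obs();print(o["eef_pos"],o["tcp_rot"],o["ft_force"],o["grip_width"])
s=cam("side");t=cam("top")
for n in("top","side"):
  for k in("tongue_tip","handle"): print(n,k,[(np.round(r["at"],1).tolist(),round(r["confidence"],2)) for r in nets.spot_point(k,n)][:3])
E
```

```text
[0.4876 0.0832 0.0081] [[-0.9932  0.1168 -0.0006]
 [ 0.1168  0.9932  0.0001]
 [ 0.0006 -0.     -1.    ]] [ 0.7032 -0.4243 -0.7741] 0.03830269096883687
top tongue_tip [([159.0, 178.2], 0.68)]
top handle [([174.4, 200.8], 0.64)]
side tongue_tip []
side handle [([320.8, 252.2], 0.72)]
```

Emit:
{"fn": "send_rows", "kwargs": {
  "steps": [
    [[0,0,-0.0025],[0,0,0]],
    [[0,0,0],[0,0,0]]
  ]
}}

```text
time: 19.05
eef_pos: [0.488, 0.0831, 0.0051]
tcp_rot: [[-0.993, 0.117, -0.001], [0.117, 0.993, 0.0], [0.001, -0.0, -1.0]]
ft_force: [-0.8, 0.5, 0.1]
grip_width: 0.0382
```

Emit:
{"fn": "send_rows", "kwargs": {
  "steps": [
    [[0,0,0],[0,0,0]],
    [[0,0,0],[0,0,0]],
    [[0,0,0],[0,0,0]],
    [[0,0,0],[0,0,0]],
    [[0,0,0],[0,0,0]]
  ],
  "jaw": 255,
  "force": 60
}}

```text
time: 19.68
eef_pos: [0.4883, 0.0831, 0.0055]
tcp_rot: [[-0.993, 0.117, 0.0], [0.117, 0.993, -0.0], [-0.0, -0.0, -1.0]]
ft_force: [-0.4, 0.3, -0.1]
grip_width: 0.0154
```

Emit:
{"fn": "send_rows", "kwargs": {
  "steps": [
    [[0,0,0.01],[0,0,0]],
    [[0,0,0.01],[0,0,0]],
    [[-0.01,0.0012,0],[0,0,0]],
    [[-0.012,0.0014,0],[0,0,0]],
    [[-0.006,0.0007,0],[0,0,0]],
    [[0,0,0.015],[0,0,0]],
    [[0,0,0.0155],[0,0,0]],
    [[0,0,0],[0,0,0]],
    [[0,0,0],[0,0,0]]
  ]
}}

```text
time: 20.8
eef_pos: [0.4597, 0.0865, 0.0554]
tcp_rot: [[-0.993, 0.117, -0.001], [0.117, 0.993, 0.0], [0.001, -0.0, -1.0]]
ft_force: [0.1, -0.8, -0.7]
grip_width: 0.0157
```

Emit:
{"fn": "send_rows", "kwargs": {
  "steps": [
    [[0.005,-0.0006,0],[0,0,0]],
    [[0.004,-0.0005,0],[0,0,0]],
    [[0.004,-0.0005,0],[0,0,0]],
    [[0.003,-0.0003,0],[0,0,0]],
    [[0.003,-0.0004,0],[0,0,0]],
    [[0.002,-0.0002,0],[0,0,0]],
    [[0,0,0],[0,0,0]]
  ]
}}

```text
time: 21.68
eef_pos: [0.4813, 0.0839, 0.0559]
tcp_rot: [[-0.993, 0.117, 0.0], [0.117, 0.993, 0.0], [-0.0, 0.0, -1.0]]
ft_force: [-0.5, 1.0, -1.2]
grip_width: 0.0157
```

No force beyond the old block point, so I'll continue gently.

Emit:
{"fn": "send_rows", "kwargs": {
  "steps": [
    [[0.003,-0.0004,0],[0,0,0]],
    [[0.003,-0.0004,0],[0,0,0]],
    [[0.003,-0.0003,0],[0,0,0]],
    [[0,0,0],[0,0,0]]
  ]
}}

```text
time: 22.18
eef_pos: [0.4906, 0.0828, 0.056]
tcp_rot: [[-0.993, 0.117, 0.0], [0.117, 0.993, -0.0], [-0.0, -0.0, -1.0]]
ft_force: [0.5, 0.1, 0.0]
grip_width: 0.0156
```

Emit:
{"fn": "send_rows", "kwargs": {
  "steps": [
    [[0.003,-0.0004,0],[0,0,0]],
    [[0.003,-0.0003,0],[0,0,0]],
    [[0.003,-0.0004,0],[0,0,0]],
    [[0.003,-0.0003,0],[0,0,0]],
    [[0.003,-0.0004,0],[0,0,0]],
    [[0.003,-0.0003,0],[0,0,0]],
    [[0,0,0],[0,0,0]]
  ]
}}

```text
time: 23.05
eef_pos: [0.5085, 0.0807, 0.0559]
tcp_rot: [[-0.993, 0.117, 0.0], [0.117, 0.993, -0.0], [-0.0, -0.0, -1.0]]
ft_force: [-0.1, -0.2, -1.5]
grip_width: 0.0153
```

Emit:
{"fn": "send_rows", "kwargs": {
  "steps": [
    [[0.003,-0.0004,0],[0,0,0]],
    [[0.003,-0.0003,0],[0,0,0]],
    [[0.002,-0.0003,0],[0,0,0]],
    [[0.002,-0.0002,0],[0,0,0]],
    [[0,0,0],[0,0,0]]
  ]
}}

```text
time: 23.68
eef_pos: [0.5183, 0.0795, 0.0559]
tcp_rot: [[-0.993, 0.117, -0.0], [0.117, 0.993, 0.0], [0.0, 0.0, -1.0]]
ft_force: [0.4, 0.5, -1.4]
grip_width: 0.0156
```

```bash
python3 - <<'E'
from h import *
print(bot.get_obs()["eef_pos"],bot.get_obs()["ft_force"])
a=cam("side")["img"][190:270,300:420,::-1];b=cam("top")["img"][110:190,310:430,::-1]
cv2.imwrite("pics/z9.png",np.vstack([cv2.resize(q,None,fx=3.6,fy=3.6,interpolation=cv2.INTER_CUBIC) for q in(a,b)]))
E
```

```text
[0.51831936 0.07953559 0.05590759] [ 0.42182549  0.48939227 -1.40986178]
```

View pics/z9.png

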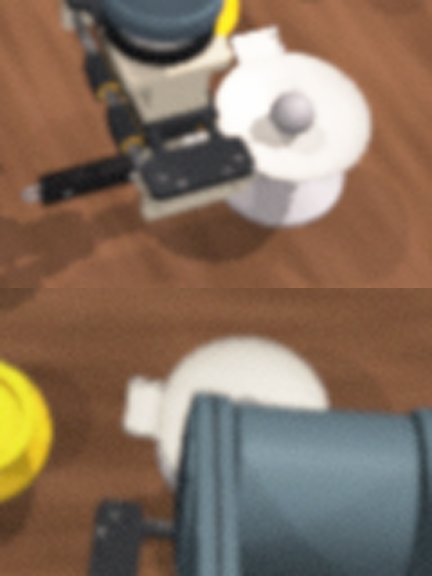

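The side view shows the tongue in the socket, the dish level and the ball central at about (292,112). Now I press home until the force rises.

Emit:
{"fn": "send_rows", "kwargs": {
  "steps": [
    [[0.002,-0.0002,0],[0,0,0]],
    [[0.001,-0.0002,0],[0,0,0]],
    [[0,0,0],[0,0,0]]
  ]
}}

```text
time: 24.15
eef_pos: [0.5197, 0.0794, 0.0557]
tcp_rot: [[-0.993, 0.117, -0.003], [0.117, 0.993, 0.0], [0.003, -0.0, -1.0]]
ft_force: [-4.6, 0.7, 2.5]
grip_width: 0.0156
```

Emit:
{"fn": "send_rows", "kwargs": {
  "steps": [
    [[0.001,-0.0001,0],[0,0,0]],
    [[0.001,-0.0001,0],[0,0,0]],
    [[0,0,0],[0,0,0]]
  ]
}}

```text
time: 24.52
eef_pos: [0.5197, 0.0794, 0.0552]
tcp_rot: [[-0.993, 0.117, -0.007], [0.117, 0.993, 0.001], [0.007, -0.0, -1.0]]
ft_force: [-9.5, 1.8, 3.7]
grip_width: 0.0157
```

Emit:
{"fn": "send_rows", "kwargs": {
  "steps": [
    [[0.001,-0.0001,0],[0,0,0]],
    [[0.001,-0.0001,0],[0,0,0]],
    [[0,0,0],[0,0,0]]
  ]
}}

```text
time: 24.9
eef_pos: [0.5197, 0.0794, 0.0548]
tcp_rot: [[-0.993, 0.116, -0.011], [0.116, 0.993, 0.001], [0.011, -0.001, -1.0]]
ft_force: [-13.9, 1.5, 6.3]
grip_width: 0.0158
```

Emit:
{"fn": "send_rows", "kwargs": {
  "steps": [
    [[-0.0025,0.0003,0],[0,0,0]],
    [[-0.002,0.0002,0],[0,0,0]],
    [[0,0,0.001],[-0.04,-0.3,0]],
    [[0,0,0.002],[-0.06,-0.5,0]],
    [[0,0,0.002],[-0.06,-0.5,0]],
    [[0,0,0.002],[-0.06,-0.5,0]],
    [[0,0,0.003],[-0.06,-0.5,0]],
    [[0,0,0.003],[0,0,0]],
    [[0,0,0.003],[0,0,0]],
    [[0,0,0.002],[0,0,0]],
    [[0,0,0],[0,0,0]]
  ]
}}

```text
time: 26.28
eef_pos: [0.5211, 0.0792, 0.0742]
tcp_rot: [[-0.992, 0.117, 0.041], [0.117, 0.993, -0.005], [-0.041, -0.0, -0.999]]
ft_force: [1.1, 0.1, -2.7]
grip_width: 0.0155
```

```bash
cat >> h.py <<'E'
def look(fn,z=None):
    o=bot.get_obs();print(o["time"],np.round(o["eef_pos"],4),np.round(o["ft_force"],1),np.round(o["torque"],2))
    cs={n:cam(n) for n in("side","top")};q={}
    for k in("dish","spice_ball","lip_tip","socket_mouth"):
        for n in cs:
            r=nets.spot_point(k,n); q[k,n]=r[0]["at"] if r else None
            if r:print(k,n,np.round(r[0]["at"],1),round(r[0]["confidence"],2))
        if q[k,"top"] is not None and q[k,"side"] is not None:
            X=tri(ray(cs["top"],q[k,"top"]),ray(cs["side"],q[k,"side"]));print("  ",k,np.round(X,4),"res",np.round(proj(cs["top"],X)-q[k,"top"],1))
    a=cs["side"]["img"][170:270,290:450,::-1];b=cs["top"]["img"][100:200,290:450,::-1]
    cv2.imwrite(fn,np.vstack([cv2.resize(q,None,fx=3,fy=3,interpolation=cv2.INTER_CUBIC) for q in(a,b)]))
E
python3 -c "
from h import *
look('pics/l1.png')"
```

```text
26.275 [0.5211 0.0792 0.0742] [ 1.1  0.1 -2.7] [0.03 0.19 0.01]
dish side [379.9 224.7] 0.82
spice_ball side [384.2 219.4] 0.65
spice_ball top [377.8 143.9] 0.5
   spice_ball [0.6447 0.0651 0.079 ] res [ 0.2 -0.5]
lip_tip side [374.1 193.5] 0.83
lip_tip top [346.  142.3] 0.62
   lip_tip [0.6479 0.1407 0.1014] res [ 1.2 -2.9]
```

Emit:
{"fn": "send_rows", "kwargs": {
  "steps": [
    [[0,0,0.001],[0,0,0]],
    [[0,0,0.003],[0,0,0]],
    [[0,0,0.004],[0,0,0]],
    [[0,0,0.004],[0,0,0]],
    [[0,0,0.004],[0,0,0]],
    [[0,0,0.004],[0,0,0]],
    [[0,0,0.004],[0,0,0]],
    [[0,0,0.003],[0,0,0]],
    [[0,0,0.001],[0,0,0]],
    [[0,0,0],[0,0,0]],
    [[0,0,0],[0,0,0]]
  ]
}}

```text
time: 28.15
eef_pos: [0.5206, 0.0793, 0.1018]
tcp_rot: [[-0.992, 0.117, 0.04], [0.117, 0.993, -0.005], [-0.04, -0.0, -0.999]]
ft_force: [0.3, 0.5, -2.9]
grip_width: 0.016
```

```bash
python3 -c "
from h import *
look('pics/l2.png')"
```

```text
28.15 [0.5206 0.0793 0.1018] [ 0.3  0.5 -2.9] [-0.    0.2   0.07]
dish top [378.6 142.9] 0.78
spice_ball side [384.5 209.1] 0.44
spice_ball top [380.2 139.7] 0.56
   spice_ball [0.6408 0.0668 0.1261] res [-0.2  0.5]
lip_tip side [375.  190.9] 0.59
lip_tip top [346.5 140.8] 0.95
   lip_tip [0.6487 0.1403 0.1127] res [ 1.3 -2.9]
socket_mouth side [378.3 236.7] 0.67
```

View pics/l2.png

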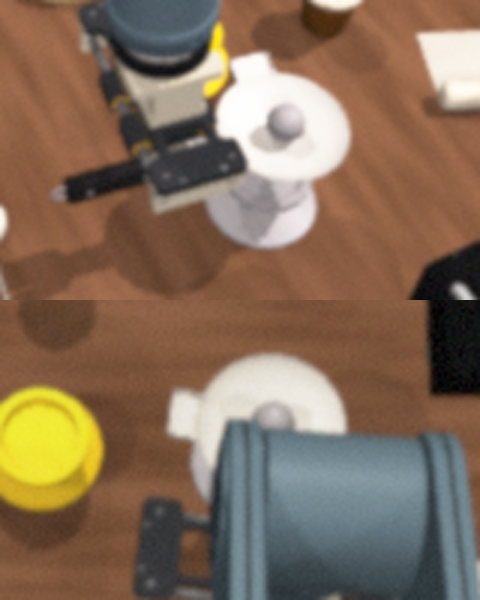

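```bash
cat >> h.py <<'E'
def rimfit(x0,angs_skip=None):
    from scipy.spatial.transform import Rotation as Ro
    cs={n:cam(n) for n in("side","top")};C0=np.array(x0);obs=[]
    for n,c in cs.items():
        img=cv2.GaussianBlur(np.ascontiguousarray(c["img"]),(3,3),0)
        for a in np.radians(np.arange(0,360,6)):
            rs=np.arange(.050,.068,.0003);px=np.array([proj(c,C0+[r*np.cos(a),r*np.sin(a),0]) for r in rs])
            v=np.array([cv2.getRectSubPix(img,(1,1),tuple(map(float,q)))[0,0].astype(float).mean() for q in px]);g=np.diff(v);i=np.argmin(g)
            if g[i]<-2.5 and v[:8].mean()>150: obs.append((n,px[i]))
    def f(p):
        out=[];R=Ro.from_rotvec([p[3],p[4],0]).as_matrix();n_=R[:,2];ctr=p[:3]
        for n,q in obs:
            o,d=ray(cs[n],q);t=((ctr-o)@n_)/(d@n_);out.append((np.linalg.norm(o+t*d-ctr)-.058)*1e3)
        return out
    s=least_squares(f,[*x0,0,0],loss="soft_l1",f_scale=1.0,x_scale=[.01,.01,.01,.1,.1]);r=np.array(s.fun)
    print("rim pts",len(obs),"ctr",np.round(s.x[:3],4),"tilt about x,y deg",np.round(np.degrees(s.x[3:]),1),"med|r| mm",np.median(abs(r)).round(2));return s.x
E
python3 -c "
from h import *
x=rimfit([.640,.066,.121]);rimfit(x[:3])"
```

```text
rim pts 80 ctr [0.6385 0.0663 0.1193] tilt about x,y deg [0.4 2.1] med|r| mm 0.65
rim pts 74 ctr [0.6384 0.0666 0.1189] tilt about x,y deg [-0.5  0.8] med|r| mm 0.61
```

```bash
python3 - <<'E'
import numpy as np
st=[.5,1,1.5]+[2]*42+[1.5,1,.5];a=0;r0=np.array([-.1179,.0128]);prev=r0.copy();acc=np.zeros(2)
rows=[]
for s in st:
    a-=s;t=np.radians(a);p=np.array([[np.cos(t),-np.sin(t)],[np.sin(t),np.cos(t)]])@r0
    d=np.round(p-r0-acc,4);acc+=d;rows.append([[float(d[0]),float(d[1]),0],[0,0,-s]])
for i in range(0,48,12):print(rows[i:i+12])
E
```

```text
[[[0.0001, 0.001, 0], [0, 0, -0.5]], [[0.0003, 0.0021, 0], [0, 0, -1]], [[0.0004, 0.0031, 0], [0, 0, -1.5]], [[0.0008, 0.004, 0], [0, 0, -2]], [[0.0008, 0.0041, 0], [0, 0, -2]], [[0.0011, 0.004, 0], [0, 0, -2]], [[0.0011, 0.004, 0], [0, 0, -2]], [[0.0013, 0.0039, 0], [0, 0, -2]], [[0.0014, 0.0039, 0], [0, 0, -2]], [[0.0016, 0.0038, 0], [0, 0, -2]], [[0.0017, 0.0038, 0], [0, 0, -2]], [[0.0018, 0.0037, 0], [0, 0, -2]]]
[[[0.002, 0.0036, 0], [0, 0, -2]], [[0.0021, 0.0036, 0], [0, 0, -2]], [[0.0022, 0.0035, 0], [0, 0, -2]], [[0.0023, 0.0035, 0], [0, 0, -2]], [[0.0024, 0.0033, 0], [0, 0, -2]], [[0.0026, 0.0032, 0], [0, 0, -2]], [[0.0027, 0.0032, 0], [0, 0, -2]], [[0.0027, 0.0031, 0], [0, 0, -2]], [[0.0029, 0.0029, 0], [0, 0, -2]], [[0.003, 0.0029, 0], [0, 0, -2]], [[0.0031, 0.0028, 0], [0, 0, -2]], [[0.0032, 0.0026, 0], [0, 0, -2]]]
[[[0.0033, 0.0026, 0], [0, 0, -2]], [[0.0033, 0.0024, 0], [0, 0, -2]], [[0.0035, 0.0023, 0], [0, 0, -2]], [[0.0035, 0.0022, 0], [0, 0, -2]], [[0.0036, 0.002, 0], [0, 0, -2]], [[0.0036, 0.002, 0], [0, 0, -2]], [[0.0037, 0.0018, 0], [0, 0, -2]], [[0.0038, 0.0016, 0], [0, 0, -2]], [[0.0039, 0.0016, 0], [0, 0, -2]], [[0.0039, 0.0014, 0], [0, 0, -2]], [[0.0039, 0.0012, 0], [0, 0, -2]], [[0.004, 0.0012, 0], [0, 0, -2]]]
[[[0.004, 0.0009, 0], [0, 0, -2]], [[0.0041, 0.0009, 0], [0, 0, -2]], [[0.004, 0.0007, 0], [0, 0, -2]], [[0.0042, 0.0006, 0], [0, 0, -2]], [[0.0041, 0.0004, 0], [0, 0, -2]], [[0.0041, 0.0003, 0], [0, 0, -2]], [[0.0041, 0.0001, 0], [0, 0, -2]], [[0.0042, -0.0, 0], [0, 0, -2]], [[0.0041, -0.0002, 0], [0, 0, -2]], [[0.0031, -0.0002, 0], [0, 0, -1.5]], [[0.0021, -0.0002, 0], [0, 0, -1]], [[0.001, -0.0001, 0], [0, 0, -0.5]]]
```

Emit:
{"fn": "send_rows", "kwargs": {
  "steps": [
    [[0.0001,0.001,0],[0,0,-0.5]],
    [[0.0003,0.0021,0],[0,0,-1]],
    [[0.0004,0.0031,0],[0,0,-1.5]],
    [[0.0008,0.004,0],[0,0,-2]],
    [[0.0008,0.0041,0],[0,0,-2]],
    [[0.0011,0.004,0],[0,0,-2]],
    [[0.0011,0.004,0],[0,0,-2]],
    [[0.0013,0.0039,0],[0,0,-2]],
    [[0.0014,0.0039,0],[0,0,-2]],
    [[0.0016,0.0038,0],[0,0,-2]],
    [[0.0017,0.0038,0],[0,0,-2]],
    [[0.0018,0.0037,0],[0,0,-2]]
  ]
}}

```text
time: 30.35
eef_pos: [0.5332, 0.1211, 0.1019]
tcp_rot: [[-0.884, 0.467, 0.036], [0.467, 0.884, -0.019], [-0.04, 0.0, -0.999]]
ft_force: [-0.0, -1.1, -2.0]
grip_width: 0.0156
```

```bash
python3 -c "
from h import *
look('pics/l3.png');rimfit([.6385,.0665,.119])"
```

```text
30.35 [0.5332 0.1211 0.1019] [-0.  -1.1 -2. ] [0.03 0.18 0.04]
dish side [380.6 215.4] 0.95
dish top [380.1 146.9] 0.89
   dish [0.6293 0.0641 0.1079] res [-0.  0.]
spice_ball side [387.  210.5] 0.59
lip_tip side [386.9 189.6] 0.75
lip_tip top [351.5 133.3] 0.93
   lip_tip [0.6698 0.1267 0.1214] res [ 2.4 -5.1]
socket_mouth side [343.6 211.7] 0.7
rim pts 65 ctr [0.6383 0.0658 0.1194] tilt about x,y deg [1.4 1.6] med|r| mm 0.64
```

All good: the centre held and the dish is level. Continuing.

Emit:
{"fn": "send_rows", "kwargs": {
  "steps": [
    [[0.002,0.0036,0],[0,0,-2]],
    [[0.0021,0.0036,0],[0,0,-2]],
    [[0.0022,0.0035,0],[0,0,-2]],
    [[0.0023,0.0035,0],[0,0,-2]],
    [[0.0024,0.0033,0],[0,0,-2]],
    [[0.0026,0.0032,0],[0,0,-2]],
    [[0.0027,0.0032,0],[0,0,-2]],
    [[0.0027,0.0031,0],[0,0,-2]],
    [[0.0029,0.0029,0],[0,0,-2]],
    [[0.003,0.0029,0],[0,0,-2]],
    [[0.0031,0.0028,0],[0,0,-2]],
    [[0.0032,0.0026,0],[0,0,-2]]
  ]
}}

```text
time: 32.45
eef_pos: [0.5644, 0.1589, 0.1019]
tcp_rot: [[-0.618, 0.786, 0.025], [0.785, 0.619, -0.032], [-0.04, -0.0, -0.999]]
ft_force: [0.0, 0.6, -1.7]
grip_width: 0.0158
```

Emit:
{"fn": "send_rows", "kwargs": {
  "steps": [
    [[0.0033,0.0026,0],[0,0,-2]],
    [[0.0033,0.0024,0],[0,0,-2]],
    [[0.0035,0.0023,0],[0,0,-2]],
    [[0.0035,0.0022,0],[0,0,-2]],
    [[0.0036,0.002,0],[0,0,-2]],
    [[0.0036,0.002,0],[0,0,-2]],
    [[0.0037,0.0018,0],[0,0,-2]],
    [[0.0038,0.0016,0],[0,0,-2]],
    [[0.0039,0.0016,0],[0,0,-2]],
    [[0.0039,0.0014,0],[0,0,-2]],
    [[0.0039,0.0012,0],[0,0,-2]],
    [[0.004,0.0012,0],[0,0,-2]]
  ]
}}

```text
time: 33.95
eef_pos: [0.6086, 0.1812, 0.102]
tcp_rot: [[-0.244, 0.97, 0.01], [0.969, 0.245, -0.039], [-0.04, -0.0, -0.999]]
ft_force: [-0.1, -0.1, -2.0]
grip_width: 0.0156
```

Emit:
{"fn": "send_rows", "kwargs": {
  "steps": [
    [[0.004,0.0009,0],[0,0,-2]],
    [[0.0041,0.0009,0],[0,0,-2]],
    [[0.004,0.0007,0],[0,0,-2]],
    [[0.0042,0.0006,0],[0,0,-2]],
    [[0.0041,0.0004,0],[0,0,-2]],
    [[0.0041,0.0003,0],[0,0,-2]],
    [[0.0041,0.0001,0],[0,0,-2]],
    [[0.0042,0,0],[0,0,-2]],
    [[0.0041,-0.0002,0],[0,0,-2]],
    [[0.0031,-0.0002,0],[0,0,-1.5]],
    [[0.0021,-0.0002,0],[0,0,-1]],
    [[0.001,-0.0001,0],[0,0,-0.5]]
  ]
}}

```text
time: 35.45
eef_pos: [0.6515, 0.1843, 0.1019]
tcp_rot: [[0.118, 0.993, -0.005], [0.992, -0.118, -0.04], [-0.04, -0.0, -0.999]]
ft_force: [0.4, -0.7, -2.2]
grip_width: 0.0154
```

Emit:
{"fn": "send_rows", "kwargs": {
  "steps": [
    [[0,0,0],[0,0,0]],
    [[0,0,0],[0,0,0]],
    [[0,0,0],[0,0,0]],
    [[0,0,0],[0,0,0]],
    [[0,0,0],[0,0,0]],
    [[0,0,0],[0,0,0]],
    [[0,0,0],[0,0,0]],
    [[0,0,0],[0,0,0]]
  ]
}}

```text
time: 36.45
eef_pos: [0.6514, 0.1843, 0.1019]
tcp_rot: [[0.117, 0.993, -0.005], [0.992, -0.117, -0.04], [-0.04, -0.0, -0.999]]
ft_force: [-0.6, 0.4, -1.6]
grip_width: 0.0153
```

```bash
python3 -c "
from h import *
look('pics/l4.png');x=rimfit([.6385,.0665,.119]);rimfit(x[:3]);print(bot.get_obs()['tcp_rot'])"
```

```text
36.45 [0.6514 0.1843 0.1019] [-0.6  0.4 -1.6] [ 0.07  0.09 -0.03]
dish side [380.1 218.4] 0.96
dish top [377.2 146.2] 0.91
   dish [0.6353 0.0683 0.0857] res [-0.2  0.4]
spice_ball side [385.1 210.9] 0.71
spice_ball top [379.  143.1] 0.56
   spice_ball [0.6389 0.0667 0.1181] res [ 0.6 -1.2]
lip_tip side [412.3 204.2] 0.58
lip_tip top [383.  111.4] 0.61
   lip_tip [0.7161 0.0564 0.1172] res [ 0.8 -1.6]
socket_mouth side [368.  184.5] 0.77
socket_mouth top [337.6 139.7] 0.59
   socket_mouth [0.645  0.1634 0.1182] res [ 0.4 -0.9]
rim pts 76 ctr [0.638  0.0671 0.1182] tilt about x,y deg [ 0.3 -0.3] med|r| mm 0.62
rim pts 75 ctr [0.638  0.0672 0.1183] tilt about x,y deg [0.3 0. ] med|r| mm 0.56
[[ 1.16860853e-01  9.93136245e-01 -4.89287834e-03]
 [ 9.92324819e-01 -1.16963122e-01 -4.01382853e-02]
 [-4.04350723e-02 -1.64730374e-04 -9.99182154e-01]]
```

View pics/l4.png

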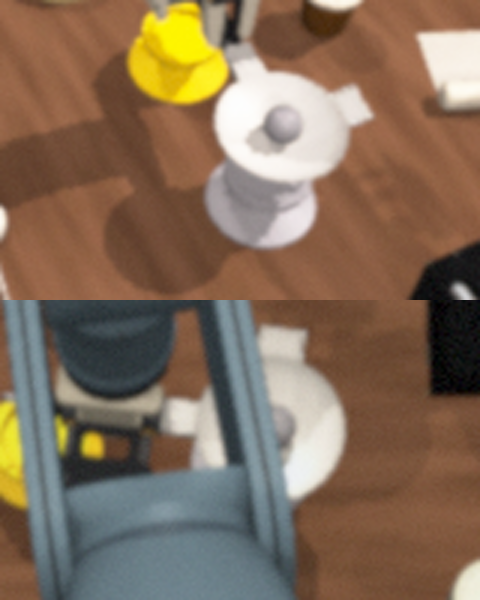

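The dish is turned with its lip to the far side (side view, about (355,105)). It is level, the ball is central at about (284,122), and it is clear of the pedestal. Handing in.

```bash
python3 -c "
from h import *
order.close_job()"
```

```text
the job is handed in; nothing more can be done
```

I pushed the handle home in the dish's socket, lifted the dish about 47 mm, turned it a quarter turn clockwise about its own middle, and handed it in still held by the handle. The clock stood at about 36.5 s of the 67 s allowed.

**First tries that failed:** The first pushes (up to about 36 N) butted on the face of the socket mouth. My first dish estimate was about 3.4 mm off sideways, and the handle had slipped and seemed to pitch in the grip. I set the handle back on the table, re-gripped it and corrected the sideways position. It then slid in with almost no force and stopped at the predicted depth, where I pressed it home with about 14 N.

**Last checks before handing in:**

| Check | Measured | Needed |
|---|---|---|
| Dish tilt | under 1° | under 0.12 rad (about 7°) |
| Dish centre | (0.638, 0.067), about 2 mm from the pedestal axis | within 50 mm |
| Lip direction | about −8° against the pedestal's −7°, far side | within 0.2 rad (about 11°) |
| Ball | within about 1 mm of the dish centre | within 22 mm |
| Grip opening | 15.3 mm on the 16 mm bar | handle held |

**Not confirmed:**
- The tongue's depth was not measured directly after the lift. I judged it by the stop at the expected place and by where the socket mouth showed relative to the gripper.
- I did not check the bystanders with a separate measurement, but I saw no sign of contact with them.
- The job reports no verdict.

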